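# Set out graded support pillars for a sloping beam

## Task

Get the supports ready for a beam that is to be welded at a slope: stand the four steel pillars upright on the four plates of the bar, one centred on each, in order of height, with the lowest next to the upright end stop and each one higher than the last towards the other end. Do not knock a pillar over, and leave the tacked square-tube corner piece where it lies.

Things in the scene. Friction and masses are not known exactly. Their poses are not given: they have to be found in the camera images.
- pillar_45: loose support pillar of bright steel, 45 mm high in all: round foot 48 mm across and 8 mm thick, plain round stem 34 mm across from there to the flat top (dark spot on it), the lowest of four, about 0.25 kg. Starts upright on the table, between the robot and the bar. Origin: centre of the underside of the foot; z up along the stem
- pillar_70: loose support pillar of bright steel, 70 mm high in all: round foot 48 mm across and 8 mm thick, plain round stem 34 mm across from there to the flat top (dark spot on it), second lowest of four, about 0.31 kg. Starts upright on the table, between the robot and the bar. Origin: centre of the underside of the foot; z up along the stem
- pillar_95: loose support pillar of bright steel, 95 mm high in all: round foot 48 mm across and 8 mm thick, plain round stem 34 mm across from there to the flat top (dark spot on it), second highest of four, about 0.37 kg. Starts upright on the table, between the robot and the bar. Origin: centre of the underside of the foot; z up along the stem
- pillar_120: loose support pillar of bright steel, 120 mm high in all: round foot 48 mm across and 8 mm thick, plain round stem 34 mm across from there to the flat top (dark spot on it), the highest of four, about 0.43 kg. Starts upright on the table, between the robot and the bar. Origin: centre of the underside of the foot; z up along the stem
- plate_a: fixed square grey plate 66 x 66 mm, 5 mm thick, one of four alike in a row on a fixed flat aluminium bar (70 x 500 x 6 mm) lying across in front of the robot; plate centres about 90 mm apart (78 to 102). Which letter lies where in the row changes. Origin: centre of its underside, 6 mm above the table (its top is 11 mm above the table); its y axis runs along the row, x across it
- plate_b: fixed square grey plate 66 x 66 mm, 5 mm thick, one of four alike in a row on a fixed flat aluminium bar (70 x 500 x 6 mm) lying across in front of the robot; plate centres about 90 mm apart (78 to 102). Which letter lies where in the row changes. Origin: centre of its underside, 6 mm above the table (its top is 11 mm above the table); its y axis runs along the row, x across it
- plate_c: fixed square grey plate 66 x 66 mm, 5 mm thick, one of four alike in a row on a fixed flat aluminium bar (70 x 500 x 6 mm) lying across in front of the robot; plate centres about 90 mm apart (78 to 102). Which letter lies where in the row changes. Origin: centre of its underside, 6 mm above the table (its top is 11 mm above the table); its y axis runs along the row, x across it
- plate_d: fixed square grey plate 66 x 66 mm, 5 mm thick, one of four alike in a row on a fixed flat aluminium bar (70 x 500 x 6 mm) lying across in front of the robot; plate centres about 90 mm apart (78 to 102). Which letter lies where in the row changes. Origin: centre of its underside, 6 mm above the table (its top is 11 mm above the table); its y axis runs along the row, x across it
- stop: fixed upright steel end stop on the bar, 60 mm wide across the bar, 12 mm thick, 50 mm high on a 30 mm wide flange; about 80 mm beyond the end plate, at either end of the row (a low hexagon nut, 23 mm high, sits at the other end). Origin: centre of its underside, on the bar; y along the row
- corner: loose right-angled corner of two tacked grey 30 mm square tubes, 30 mm high, lying flat between the pillars near the middle, about 0.35 kg, any yaw. A bystander: not to be moved. Origin: on the table, at the middle of its outline; the outline spans x -45 to 45 and y -55 to 50 mm in its frame, legs along its -y and -x sides
Mind the look-alikes: they are no part of the job. What is shaped like the pillar_45 but orange is not meant. Leave any green look-alike of the pillar_70 alone.

How it is judged:
At the end, for the whole second after the job is handed in: Each pillar stands upright (within 0.08 rad) and still on a plate of its own, its centre within 12 mm of the plate's, foot down on the plate; counted from the end stop the heights are 45, 70, 95, 120 mm; the corner piece is within 30 mm of where it was ((horizontal distance between pillar_45 and plate_a below 0.012 m or horizontal distance between pillar_45 and plate_b below 0.012 m or horizontal distance between pillar_45 and plate_c below 0.012 m or horizontal distance between pillar_45 and plate_d below 0.012 m) and horizontal distance between pillar_45 and stop between 0.04 and 0.12 m and height (world z) of pillar_45 between 0.007 and 0.015 m and angle between each of pillar_45, pillar_70, pillar_95, pillar_120's own z axis and vertical below 0.08 rad and linear speed of each of pillar_45, pillar_70, pillar_95, pillar_120 below 0.02 m/s and angular speed of each of pillar_45, pillar_70, pillar_95, pillar_120 below 0.2 rad/s and (horizontal distance between pillar_70 and plate_a below 0.012 m or horizontal distance between pillar_70 and plate_b below 0.012 m or horizontal distance between pillar_70 and plate_c below 0.012 m or horizontal distance between pillar_70 and plate_d below 0.012 m) and horizontal distance between pillar_70 and stop between 0.13 and 0.21 m and height (world z) of pillar_70 between 0.007 and 0.015 m and (horizontal distance between pillar_95 and plate_a below 0.012 m or horizontal distance between pillar_95 and plate_b below 0.012 m or horizontal distance between pillar_95 and plate_c below 0.012 m or horizontal distance between pillar_95 and plate_d below 0.012 m) and horizontal distance between pillar_95 and stop between 0.22 and 0.3 m and height (world z) of pillar_95 between 0.007 and 0.015 m and (horizontal distance between pillar_120 and plate_a below 0.012 m or horizontal distance between pillar_120 and plate_b below 0.012 m or horizontal distance between pillar_120 and plate_c below 0.012 m or horizontal distance between pillar_120 and plate_d below 0.012 m) and horizontal distance between pillar_120 and stop between 0.31 and 0.39 m and height (world z) of pillar_120 between 0.007 and 0.015 m and distance of corner from where it was at the start of the episode below 0.03 m); the robot touches nothing.
It fails at once if a pillar is knocked over (tilted more than 0.6 rad) (angle between any of pillar_45, pillar_70, pillar_95, pillar_120's own z axis and vertical above 0.6 rad).
It fails at once if the corner piece is moved by more than 30 mm (distance of corner from where it was at the start of the episode above 0.03 m).
It also fails if it takes over 99 s, if anything falls off the work surface, if the arm or the gripper's body presses on something with over 40 N, if the wrist force passes 120 N, or if a joint passes its speed limit or range.

## Robot

A 7-joint arm with a two-finger parallel gripper is mounted at the origin on the work surface. World frame = base frame: x ahead of the robot, y to its left, z up, the work surface at z = 0. Lengths are in m, angles in rad, forces in N, time in s.
With the tool pointing down it reaches from about 0.425 to 1.025 m from the base axis. Payload 9.4 kg.
Tool frame: the origin (TCP) lies midway between the tips of the shut fingers; the grasp point (between the pads) lies 19 mm behind it (hold_point_z is the distance from the TCP to the grasp point, in m); y points along the fingers, z is the direction in which the jaws open and shut, and the axes are right-handed (so a half turn about y gives the same grasp; the last joint's range is limited). The gripper opens to 85 mm and grips with 20 to 120 N. Pads are 22 mm wide; open, the fingers measure 114 mm over their backs; the gripper's body (76 mm by 85 mm) begins 54 mm behind the grasp point. The pads swing forward as they close: fully open they stand 13 mm farther back than shut.
Start: joints at [-1.411, 0.599, -0.003, 1.599, 0.002, 0.943, -0.08], TCP at [0.17, 0.705, 0.195] pointing down, gripper open.
Joint ranges: [-2.57, 2.57], [-0.35, 1.97], [-1.29, 1.29], [0.11, 2.56], [-1.05, 4.19], [0.11, 1.86], [-2.63, 2.63]. Speed limits (rad/s): [2.22, 2.22, 3.01, 3.01, 3.14, 3.14, 3.14].

## Interface

Orientations are given as a unit quaternion [w, x, y, z].
In Python, from workcell import state, grab_frame, camera_model, close_job, hold_point_z gives the robot as it stands.
- The arm moves only by the tool arm_command, never from a script. Its argument "plan" is a list that holds one entry, the list of rows, each a list of 6 numbers: the shift along the tool's x, y, z in m, then the turn, a rotation vector about the tool's x, y, z in rad. A call has 1 to 20 rows; each row shifts and turns the pose as measured when the row begins, along the tool's axes as they then stand; what a row does not reach is not made up. A row lasts 1/10 s, in which the tool goes at most 50 mm and 8.59 degrees, less where a joint would pass 70% of its speed; a pose out of reach is approached as far as the arm can. A call is refused whole if a number of a shift passes 0.05 or a number of a turn 0.15, either way. A call with a gripper value outside its range is refused whole. "grip" is the closure, from 0 (fully open) to 1 (shut), set as the call begins (left out, the last holds). The fingers move at their own pace and stop on an object; "grip_force" is the grip in N (left out, the last holds). Time passes only in rows, so rows that do not move let the fingers close. It gives the time, the measured TCP pose, the force and the opening at its end, in the units of the state.
- state(): the state, without advancing time (a new reading comes with each control period).
- grab_frame(name): name is "scene" or "top" or "wrist"; returns (picture, depth): 420x560x3 uint8, blue, green, red; 420x560 float32, m along the optical axis (not along the pixel's ray), 0 where there is no reading.
- camera_model(name): a dict with "mtx" (3x3 intrinsics, pixels), "k1" (the pictures are not rectified: a ray, as slopes to the right and down, at radius r is drawn at 1 + k1 r^2 times it, then the intrinsics apply), "xyz" and "orientation" of the camera in the world. Camera axes: x right, y down, z forward; pixel columns grow to the right and rows downward; lengths in m; the calibration is good to about 2 mm. A picture is of the moment at which its call begins: read the wrist's pose just before it. camera_model takes no time and is no camera call; for the wrist camera it gives the pose at the moment of the call.
- close_job(): hands the job in, once; it reports no verdict.
The state is a dict: "t": time; "joint_positions": joint angles; "qd": joint speeds; "tau": joint torques, N m; "ee_pos": TCP position; "eef_rot": TCP orientation; "wrist_force": force on the tool from outside, world axes, zero at the start; "ft_torque": the same for the moment, N m; "finger_gap": finger opening in m.
Only numpy, scipy, OpenCV 4.12 (cv2) and the standard library are available. Lean on these libraries where they do the work, as an engineer would, in place of code of your own. Each camera call takes 0.05 s, during which the arm holds its last target.

## Working session

There is one attempt and no reset: what is moved stays moved. The work goes in short steps, Python scripts to look and compute and a tool call to move; the robot and the scene stay as the last step left them, time stands still between calls to the robot, and variables do not carry over. Pictures are saved under pics/ and viewed, and the job is handed in when it is done.

Besides the shell and the picture viewer there is one more tool, called after ">>>" as name([rows], argument=value, ...), one row to a line, values as JSON. arm_command: Moves the arm, as the interface text tells. Its arguments: {"type":"object","properties":{"plan":{"type":"array","items":{"type":"array","items":{"type":"array","items":{"type":"number"}}}},"grip":{"type":"number"},"grip_force":{"type":"number"}},"required":["plan"]}

```bash
ls; mkdir -p pics
python3 - <<'E'
from workcell import *
import cv2,numpy as np
print(state()); print(hold_point_z)
for n in ("top","scene"):
    p,d=grab_frame(n); cv2.imwrite(f"pics/{n}0.png",p); np.save(f"{n}0.npy",d); print(n,camera_model(n))
print(camera_model("wrist"))
E
```

```text
pics
{'t': 0.0, 'joint_positions': array([-1.4106985 ,  0.60013384, -0.00252695,  1.60012307,  0.00183816,
        0.94289891, -0.07979162]), 'qd': array([-0.00124453,  0.00211502,  0.0001506 ,  0.0002796 , -0.00056582,
       -0.00139248, -0.00032385]), 'tau': array([ 1.16343348e-03, -7.76421475e+01,  1.56517491e+00, -2.57999754e+01,
        1.22797309e-02,  9.16293240e-03,  7.38919795e-06]), 'ee_pos': array([0.16999787, 0.70424971, 0.19431338]), 'eef_rot': array([-0.70160703,  0.70271157, -0.08349907,  0.08349803]), 'wrist_force': array([-0.66643421, -0.90067707, -0.78093066]), 'ft_torque': array([-0.02130152,  0.00567206, -0.03289172]), 'finger_gap': 0.08530853085505269}
0.0187
top {'mtx': array([[416.11711211,   0.        , 275.71721727],
       [  0.        , 416.11711211, 205.39105615],
       [  0.        ,   0.        ,   1.        ]]), 'k1': -0.04147082116129305, 'xyz': array([ 0.3565302 , -0.04381035,  1.02391059]), 'orientation': array([ 0.06758121, -0.7031716 ,  0.70586583, -0.05230593])}
scene {'mtx': array([[463.07309927,   0.        , 281.4645697 ],
       [  0.        , 463.07309927, 210.32810371],
       [  0.        ,   0.        ,   1.        ]]), 'k1': 0.048088091428190434, 'xyz': array([1.46468786, 0.43869112, 0.76712206]), 'orientation': array([-0.24944643,  0.45240893,  0.76049811, -0.39337675])}
{'mtx': array([[317.86829565,   0.        , 278.38329393],
       [  0.        , 317.86829565, 211.96130713],
       [  0.        ,   0.        ,   1.        ]]), 'k1': 0.008211803084220193, 'xyz': array([0.0974331 , 0.72173008, 0.3725691 ]), 'orientation': array([0.11576791, 0.77714984, 0.61195255, 0.09027727])}
```

View pics/top0.png

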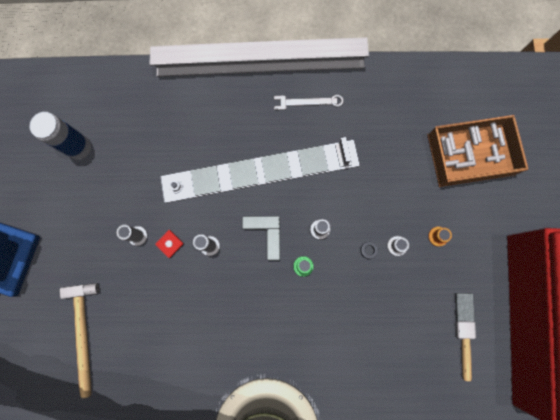

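View pics/scene0.png

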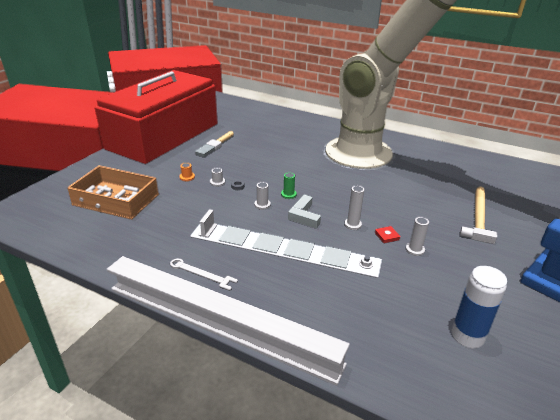

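The top view shows four bright pillars with feet near (132,236), (208,245), (320,229) and (399,246). There is a green look-alike at (304,266) and an orange one at (440,237). The stop is at the right end of the bar (348,152), the nut at the left end (176,185), and the corner piece near (265,235). Next I'll measure positions from depth.

```bash
cat > h.py <<'E'
import numpy as np,cv2
from scipy.spatial.transform import Rotation as R
def rot(q): return R.from_quat([q[1],q[2],q[3],q[0]]).as_matrix()
def cloud(cm,d):
    v,u=np.mgrid[0:d.shape[0],0:d.shape[1]].astype(np.float64)
    K=cm['mtx']; pts=np.stack([u.ravel(),v.ravel()],1)[:,None]
    n=cv2.undistortPoints(pts,K,np.array([cm['k1'],0,0,0,0.])).reshape(-1,2)
    z=d.ravel(); c=np.stack([n[:,0]*z,n[:,1]*z,z],1)
    return (c@rot(cm['orientation']).T+cm['xyz']).reshape(d.shape+(3,))
def proj(cm,P):
    P=np.atleast_2d(np.asarray(P,float)); Rm=rot(cm['orientation']).T
    rv,_=cv2.Rodrigues(Rm); o,_=cv2.projectPoints(P,rv,-Rm@cm['xyz'],cm['mtx'],np.array([cm['k1'],0,0,0,0.]))
    return o.reshape(-1,2)
E
python3 - <<'E'
from h import *; from workcell import camera_model
for n in("top","scene"):
    cm=camera_model(n); d=np.load(n+"0.npy"); W=cloud(cm,d); img=cv2.imread(f"pics/{n}0.png")
    tab=W[(d>0)&(np.abs(W[...,2])<.02)]; print(n,'table z',np.median(tab[:,2]))
    m=((d>0)&(W[...,2]>.02)&(W[...,2]<.16)&(W[...,0]>.25)&(W[...,0]<.65)&(abs(W[...,1])<.42)).astype(np.uint8)
    k,l,s,c=cv2.connectedComponentsWithStats(m)
    for i in range(1,k):
        if s[i,4]<25: continue
        q=W[l==i]; zt=np.percentile(q[:,2],97); t=q[q[:,2]>zt-.006]
        print(s[i],'ztop',zt.round(4),'topc',((t.min(0)+t.max(0))/2).round(4)[:2],t.mean(0).round(4)[:2],'ext',np.ptp(t,axis=0)[:2].round(3),img[l==i].mean(0).round())
E
python3 - <<'E'
import cv2
i=cv2.imread('pics/top0.png'); cv2.imwrite('pics/crop_top.png',cv2.resize(i[120:285,100:460],None,fx=2.2,fy=2.2,interpolation=cv2.INTER_CUBIC))
i=cv2.imread('pics/scene0.png'); cv2.imwrite('pics/crop_sc.png',cv2.resize(i[150:290,165:445],None,fx=2.8,fy=2.8,interpolation=cv2.INTER_CUBIC))
E
```

```text
top table z -0.0001396453715110102
[342 153   9  12  78] ztop 0.0582 topc [ 0.64   -0.1948] [ 0.6405 -0.1952] ext [0.02  0.014] [157. 152. 151.]
[170 181  10  10  54] ztop 0.0311 topc [0.5808 0.2304] [0.5809 0.23  ] ext [0.012 0.012] [168. 160. 157.]
[242 216  38  44 869] ztop 0.0329 topc [0.4497 0.0145] [0.4624 0.0013] ext [0.104 0.089] [189. 187. 180.]
[314 219  16  17 196] ztop 0.0725 topc [ 0.4713 -0.1298] [ 0.4708 -0.1293] ext [0.033 0.033] [149. 142. 140.]
[116 225  26  17 332] ztop 0.0978 topc [0.4565 0.3223] [0.4563 0.3217] ext [0.032 0.034] [110. 106. 105.]
[434 228  11  15 136] ztop 0.0482 topc [ 0.4516 -0.4112] [ 0.4521 -0.412 ] ext [0.033 0.017] [ 63.  89. 120.]
[193 235  23  18 296] ztop 0.1226 topc [0.4314 0.1414] [0.4314 0.1412] ext [0.031 0.032] [128. 122. 120.]
[392 238  17  15 197] ztop 0.0473 topc [ 0.4298 -0.3175] [ 0.4299 -0.3173] ext [0.031 0.031] [143. 136. 134.]
[297 258  15  16 176] ztop 0.0729 topc [ 0.3814 -0.0872] [ 0.3814 -0.0871] ext [0.034 0.032] [125. 152. 110.]
[ 92 283   5  10  36] ztop 0.0282 topc [0.3291 0.4148] [0.3291 0.4156] ext [0.019 0.01 ] [1
[... 325 characters left out ...]
78] [ 0.3847 -0.0868] ext [0.036 0.035] [ 75. 119.  60.]
[257 182  11  21 211] ztop 0.0717 topc [ 0.4726 -0.1297] [ 0.4736 -0.1286] ext [0.038 0.032] [138. 133. 135.]
[348 186  16  37 447] ztop 0.1208 topc [0.4331 0.1407] [0.4355 0.1415] ext [0.034 0.031] [134. 130. 132.]
[288 195  33  28 438] ztop 0.0321 topc [0.4527 0.0137] [0.468  0.0033] ext [0.108 0.09 ] [195. 193. 187.]
[207 210   7  15  54] ztop 0.0571 topc [ 0.6407 -0.1943] [ 0.6417 -0.194 ] ext [0.018 0.013] [144. 141. 143.]
[410 217  19  32 430] ztop 0.0964 topc [0.4582 0.3225] [0.4594 0.3233] ext [0.032 0.033] [135. 131. 133.]
[361 256  11   8  55] ztop 0.0305 topc [0.5813 0.2305] [0.5835 0.2306] ext [0.016 0.013] [174. 169. 168.]
```

View pics/crop_top.png

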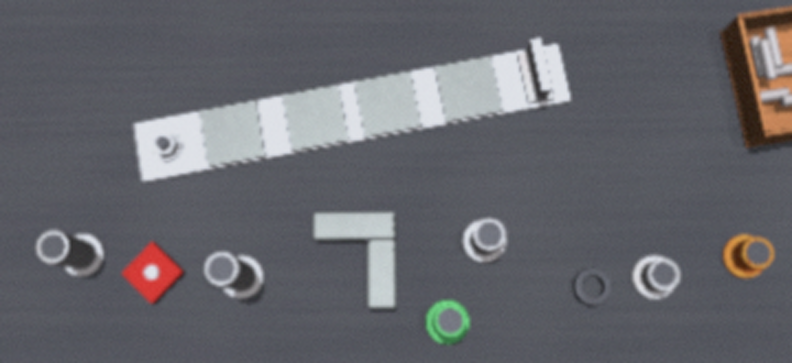

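View pics/crop_sc.png

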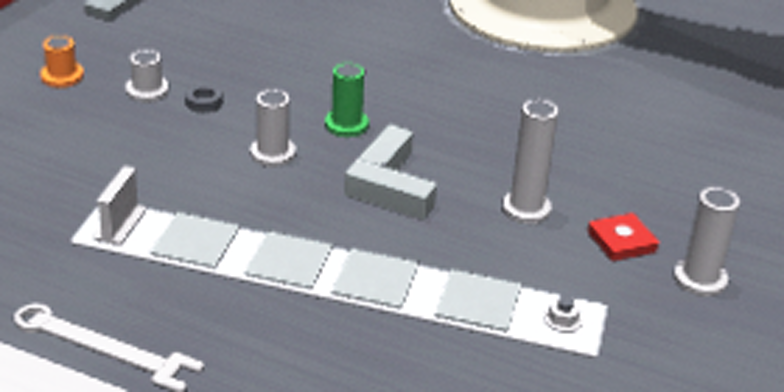

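Run:
```python
from h import *; from workcell import camera_model
S=1500.; x0,x1,y0,y1=.53,.70,-.24,.27
for n in("top","scene"):
    cm=camera_model(n); img=cv2.imread(f"pics/{n}0.png")
    X,Y=np.meshgrid(np.arange(x1,x0,-1/S),np.arange(y1,y0,-1/S),indexing='ij')
    uv=proj(cm,np.stack([X.ravel(),Y.ravel(),np.full(X.size,.011)],1)).astype(np.float32).reshape(X.shape+(2,))
    o=cv2.remap(img,uv[...,0],uv[...,1],cv2.INTER_CUBIC); cv2.imwrite(f"pics/ortho_{n}.png",o)
    g=o.astype(int); mx=g.max(2); 
    for name,c in(("br",0),):
        print(n, [ (int(v)) for v in np.percentile(mx,[10,30,50,60,70,80,90])])
```

```text
top [95, 97, 99, 133, 193, 198, 229]
scene [134, 137, 139, 177, 228, 230, 255]
```

View pics/ortho_top.png

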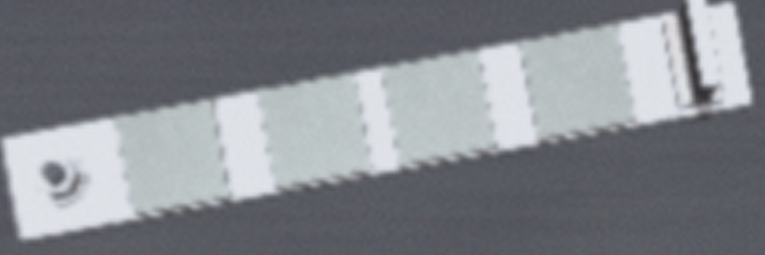

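View pics/ortho_scene.png

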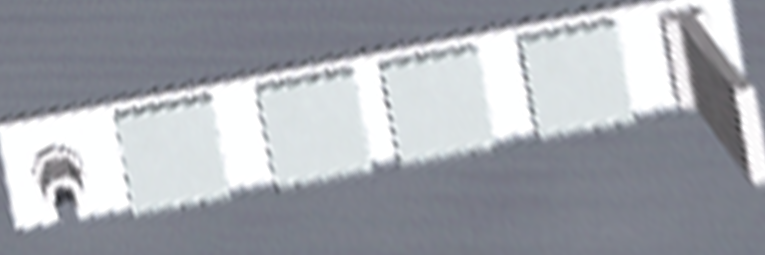

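Run:
```python
from h import *
S=1500.
for n,lo,hi in(("top",165,214),("scene",200,243)):
    o=cv2.imread(f"pics/ortho_{n}.png"); g=cv2.GaussianBlur(o,(5,5),0).max(2)
    m=((g>lo)&(g<hi)).astype(np.uint8); m=cv2.morphologyEx(m,cv2.MORPH_OPEN,np.ones((15,15)))
    k,l,s,c=cv2.connectedComponentsWithStats(m)
    for i in range(1,k):
        if s[i,4]<4000: continue
        p=np.argwhere(l==i)[:,::-1].astype(np.float32); (cx,cy),wh,a=cv2.minAreaRect(p)
        print(n,'rect',round(.70-cy/S,4),round(.27-cx/S,4),'cent',round(.70-c[i,1]/S,4),round(.27-c[i,0]/S,4),np.round(np.array(wh)/S*1000,1),round(a,1))
```

```text
top rect 0.6456 -0.1144 cent 0.6456 -0.1146 [66.2 69.3] 79.8
top rect 0.6275 -0.0223 cent 0.6283 -0.0222 [67.4 68.5] 79.2
top rect 0.6129 0.06 cent 0.6131 0.0603 [66.6 68.7] 79.8
top rect 0.5953 0.1545 cent 0.5955 0.1544 [66.4 69.6] 79.4
scene rect 0.6464 -0.1151 cent 0.6463 -0.1151 [64.3 64.1] 80.1
scene rect 0.6287 -0.0228 cent 0.6289 -0.0224 [64.5 65. ] 79.3
scene rect 0.6134 0.06 cent 0.6134 0.0599 [64.6 65.5] 80.0
scene rect 0.5953 0.1555 cent 0.5953 0.1552 [64.4 66.1] 79.8
```

```bash
cat > go.py <<'E'
import sys
from h import *; from workcell import state
T={'p95':(.4573,.3223),'p120':(.432,.1411),'p70':(.472,-.1297),'p45':(.4308,-.3173),'P1':(.646,-.1148),'P2':(.6283,-.0224),'P3':(.6132,.060),'P4':(.5953,.1549)}
def go(x,y,z,yaw=10.6):
    s=state(); M=rot(s['eef_rot']); p=s['ee_pos']
    a=np.radians(yaw); zt=np.array([np.cos(a),np.sin(a),0])
    if zt@M[:,2]<0: zt=-zt
    yt=np.array([0,0,-1.]); G=np.stack([np.cross(yt,zt),yt,zt],1)
    rv=R.from_matrix(M.T@G).as_rotvec()
    d=np.array([x,y,z])-p
    print('t',round(s['t'],2),'p',p.round(4),'f',s['wrist_force'].round(1),'gap',round(s['finger_gap'],4))
    print('world d',d.round(4),'| in tool now',(M.T@d).round(4),'| in goal tool',(G.T@d).round(4),'| rotvec',rv.round(4),'q',s['joint_positions'].round(2))
if __name__=='__main__':
    n,z=sys.argv[1],float(sys.argv[2]); go(*T[n],z)
E
python3 -c "
from h import *;from workcell import state
print(rot(state()['eef_rot']).round(3))"; python3 go.py p95 .195
```

```text
[[ 0.972 -0.     0.235]
 [-0.235 -0.001  0.972]
 [ 0.    -1.    -0.001]]
t 0.1 p [0.17   0.7043 0.1944] f [ 0.  -0.7 -0. ] gap 0.0856
world d [ 0.2873 -0.382   0.0006] | in tool now [ 3.689e-01 -1.000e-04 -3.040e-01] | in goal tool [ 0.4283 -0.0006  0.2121] | rotvec [1.2000e-03 1.1491e+00 1.0000e-03] q [-1.41  0.6  -0.    1.6   0.    0.94 -0.08]
```

>>> arm_command([
  [[0.031,0,-0.025,0,0.1436,0],[0.034,0,-0.021,0,0.1436,0],[0.037,0,-0.016,0,0.1436,0],[0.039,0,-0.01,0,0.1436,0],[0.04,0,-0.005,0,0.1436,0],[0.04,0,0.001,0,0.1436,0],[0.039,0,0.007,0,0.1436,0],[0.038,0,0.012,0,0.1436,0],[0.036,0,0.018,0,0,0],[0.036,0,0.018,0,0,0]],
], grip=0, grip_force=60)

```text
t: 1.1
ee_pos: [0.4053, 0.3712, 0.1899]
eef_rot: [-0.533, 0.538, -0.462, 0.461]
wrist_force: [0.4, -0.1, 0.8]
finger_gap: 0.0852
```

```bash
python3 go.py p95 .15
```

```text
t 1.1 p [0.4053 0.3712 0.1899] f [ 0.4 -0.1  0.8] gap 0.0852
world d [ 0.052  -0.0489 -0.0399] | in tool now [0.0559 0.0398 0.0445] | in goal tool [0.0576 0.0399 0.0421] | rotvec [ 0.006  -0.0378  0.0028] q [-1.08  0.41  0.33  2.02 -0.2   0.75 -0.48]
```

>>> arm_command([
  [[0.02,0.013,0.015,0,-0.02,0],[0.02,0.013,0.015,0.003,-0.01,0.001],[0.012,0.01,0.01,0.003,0,0.001],[0,0,0,0,0,0],[0,0,0,0,0,0]],
])

```text
t: 1.6
ee_pos: [0.4576, 0.3177, 0.153]
eef_rot: [-0.54, 0.541, -0.455, 0.457]
wrist_force: [-0.4, 0.6, 0.5]
finger_gap: 0.0858
```

```bash
python3 go.py p95 .15
python3 - <<'E'
from h import *; from workcell import *
cm=camera_model('wrist'); p,d=grab_frame('wrist'); cv2.imwrite('pics/w1.png',p); W=cloud(cm,d)
m=(d>0)&(abs(W[...,2]-.095)<.012)&(np.hypot(W[...,0]-.457,W[...,1]-.322)<.04)
q=W[m]; print(len(q),np.median(q[:,2]),(q[:,:2].min(0)+q[:,:2].max(0))/2,np.ptp(q,axis=0))
E
```

```text
t 1.6 p [0.4576 0.3177 0.153 ] f [-0.4  0.6  0.5] gap 0.0858
world d [-0.0003  0.0046 -0.003 ] | in tool now [-0.0046  0.003   0.0005] | in goal tool [-0.0045  0.003   0.0006] | rotvec [-0.0003 -0.0163  0.0026] q [-0.93  0.47  0.31  2.04 -0.22  0.66 -0.31]
1494 0.0946591905694595 [0.45471979 0.32232498] [0.03311775 0.03353614 0.01363518]
```

View pics/w1.png

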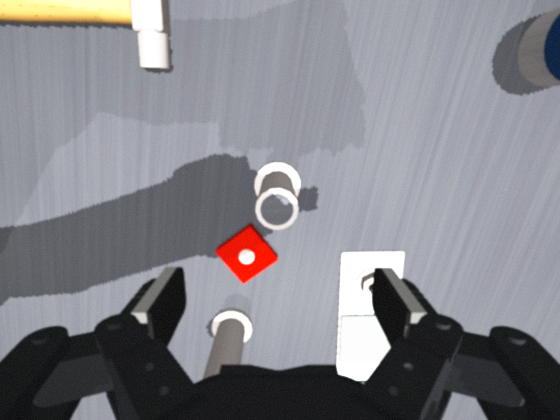

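The wrist view shows the pillar_95 top at (278,210), which matches my estimate to about 2 mm. The red tile is beside it and well away from the fingers. I'll descend.

>>> arm_command([
  [[-0.004,0.02,0,0,-0.016,0.002],[-0.001,0.025,-0.001,0,0,0],[0,0.025,0,0,0,0],[0,0.02,0,0,0,0],[0,0.014,0,0,0,0],[0,0,0,0,0,0]],
])

```text
t: 2.25
ee_pos: [0.4521, 0.3323, 0.0491]
eef_rot: [0.549, -0.544, 0.449, -0.448]
wrist_force: [-0.3, 0.4, 0.2]
finger_gap: 0.0853
```

```bash
python3 go.py p95 .042
```

```text
t 2.25 p [0.4521 0.3323 0.0491] f [-0.3  0.4  0.2] gap 0.0853
world d [ 0.0052 -0.01   -0.0071] | in tool now [0.0109 0.007  0.0031] | in goal tool [0.0108 0.0071 0.0032] | rotvec [-0.0041  0.012  -0.0058] q [-0.87  0.62  0.2   2.11 -0.29  0.43 -0.24]
```

>>> arm_command([
  [[0.006,0.003,0.002,-0.004,0.012,-0.005],[0.004,0.003,0.001,0,0,0],[0,0,0,0,0,0],[0,0,0,0,0,0]],
])

```text
t: 2.65
ee_pos: [0.4575, 0.3249, 0.0452]
eef_rot: [0.546, -0.543, 0.451, -0.451]
wrist_force: [-0.8, 0.2, 0.2]
finger_gap: 0.0849
```

```bash
python3 go.py p95 .042
```

```text
t 2.65 p [0.4575 0.3249 0.0452] f [-0.8  0.2  0.2] gap 0.0849
world d [-0.0002 -0.0026 -0.0032] | in tool now [ 0.0025  0.0032 -0.0006] | in goal tool [ 0.0025  0.0032 -0.0006] | rotvec [-0.0023  0.0015 -0.0024] q [-0.86  0.63  0.21  2.11 -0.3   0.43 -0.23]
```

>>> arm_command([
  [[0.003,0.003,-0.001,-0.002,0.001,-0.002],[0,0,0,0,0,0],[0,0,0,0,0,0]],
])

```text
t: 2.95
ee_pos: [0.4575, 0.3217, 0.043]
eef_rot: [0.545, -0.543, 0.452, -0.452]
wrist_force: [0.6, -0.4, 0.0]
finger_gap: 0.0854
```

>>> arm_command([
  [[0,0,0,0,0,0],[0,0,0,0,0,0],[0,0,0,0,0,0],[0,0,0,0,0,0],[0,0,0,0,0,0],[0,0,0,0,0,0],[0,0,0,0,0,0],[0,0,0,0,0,0]],
], grip=1, grip_force=60)

```text
t: 3.75
ee_pos: [0.4571, 0.3218, 0.0435]
eef_rot: [0.545, -0.543, 0.452, -0.451]
wrist_force: [-0.8, -0.3, 1.3]
finger_gap: 0.0315
```

```bash
python3 go.py p95 .042
```

```text
t 3.75 p [0.4571 0.3218 0.0435] f [-0.8 -0.3  1.3] gap 0.0315
world d [ 0.0002  0.0005 -0.0015] | in tool now [-0.0005  0.0015  0.0003] | in goal tool [-0.0005  0.0015  0.0003] | rotvec [-0.001   0.0002 -0.0014] q [-0.85  0.63  0.2   2.11 -0.3   0.42 -0.23]
```

>>> arm_command([
  [[0,-0.01,0,0,0,0],[0,-0.02,0,0,0,0],[0,-0.02,0,0,0,0],[0,-0.015,0,0,0,0],[0,0,0,0,0,0]],
])

```text
t: 4.25
ee_pos: [0.4553, 0.3202, 0.1104]
eef_rot: [-0.543, 0.545, -0.452, 0.451]
wrist_force: [-0.3, -0.4, -4.9]
finger_gap: 0.0318
```

```bash
python3 go.py P3 .105
```

```text
t 4.25 p [0.4553 0.3202 0.1104] f [-0.3 -0.4 -4.9] gap 0.0318
world d [ 0.1579 -0.2602 -0.0054] | in tool now [0.2848 0.0054 0.1074] | in goal tool [0.2848 0.0054 0.1074] | rotvec [ 0.0039 -0.      0.0015] q [-0.9   0.53  0.27  2.07 -0.25  0.57 -0.27]
```

>>> arm_command([
  [[0.012,0,0.005,0,0,0],[0.024,0,0.009,0,0,0],[0.024,0,0.009,0,0,0],[0.024,0,0.009,0,0,0],[0.024,0,0.009,0,0,0],[0.024,0,0.009,0,0,0],[0.024,0,0.009,0,0,0],[0.024,0,0.009,0,0,0],[0.024,0,0.009,0,0,0],[0.024,0,0.009,0,0,0],[0.024,0,0.009,0,0,0],[0.012,0,0.005,0,0,0],[0,0,0,0,0,0],[0,0,0,0,0,0]],
])

```text
t: 5.65
ee_pos: [0.6028, 0.0553, 0.0979]
eef_rot: [-0.535, 0.551, -0.456, 0.45]
wrist_force: [-0.5, -0.5, -4.5]
finger_gap: 0.0315
```

```bash
python3 go.py P3 .075
```

```text
t 5.65 p [0.6028 0.0553 0.0979] f [-0.5 -0.5 -4.5] gap 0.0315
world d [ 0.0104  0.0047 -0.0229] | in tool now [-0.0029  0.0227  0.0115] | in goal tool [-0.0027  0.0229  0.011 ] | rotvec [ 0.0225 -0.004   0.0082] q [-0.34  0.6   0.23  1.96 -0.2   0.63  0.2 ]
```

>>> arm_command([
  [[-0.001,0.006,0.005,0.01,-0.002,0.004],[-0.001,0.006,0.004,0.008,-0.002,0.003],[0,0.006,0.002,0.004,0,0.001],[0,0.004,0,0,0,0],[0,0,0,0,0,0]],
])

```text
t: 6.15
ee_pos: [0.6115, 0.0649, 0.0728]
eef_rot: [0.546, -0.545, 0.451, -0.449]
wrist_force: [-0.3, -0.5, -4.0]
finger_gap: 0.0318
```

```bash
python3 go.py P3 .055
```

```text
t 6.15 p [0.6115 0.0649 0.0728] f [-0.3 -0.5 -4. ] gap 0.0318
world d [ 0.0017 -0.0049 -0.0178] | in tool now [0.0052 0.0178 0.0008] | in goal tool [0.0051 0.0178 0.0008] | rotvec [ 0.0008  0.007  -0.003 ] q [-0.33  0.63  0.2   1.97 -0.23  0.57  0.22]
```

>>> arm_command([
  [[0.004,0.004,0.001,0,0.005,-0.002],[0.002,0.004,0,0,0.002,-0.001],[0.001,0.004,0,0,0,0],[0,0.003,0,0,0,0],[0,0,0,0,0,0],[0,0,0,0,0,0]],
])

```text
t: 6.75
ee_pos: [0.6139, 0.0575, 0.0565]
eef_rot: [-0.544, 0.544, -0.452, 0.452]
wrist_force: [-0.2, -0.0, -5.1]
finger_gap: 0.0319
```

```bash
python3 go.py P3 .0545
```

```text
t 6.75 p [0.6139 0.0575 0.0565] f [-0.2 -0.  -5.1] gap 0.0319
world d [-0.0007  0.0025 -0.002 ] | in tool now [-0.0026  0.002  -0.0003] | in goal tool [-0.0026  0.002  -0.0003] | rotvec [ 0.001  -0.0007  0.0005] q [-0.31  0.66  0.19  1.97 -0.23  0.54  0.22]
```

>>> arm_command([
  [[-0.002,0.001,0,0.001,0,0],[-0.001,0.001,0,0,0,0],[0,0.001,0,0,0,0],[0,0,0,0,0,0]],
])

```text
t: 7.15
ee_pos: [0.6137, 0.0608, 0.0548]
eef_rot: [0.544, -0.544, 0.451, -0.452]
wrist_force: [0.6, -1.0, -4.4]
finger_gap: 0.0315
```

```bash
python3 go.py P3 .0545
```

```text
t 7.15 p [0.6137 0.0608 0.0548] f [ 0.6 -1.  -4.4] gap 0.0315
world d [-0.0005 -0.0008 -0.0003] | in tool now [ 0.0007  0.0003 -0.0007] | in goal tool [ 0.0007  0.0003 -0.0007] | rotvec [-0.0014 -0.0007  0.0003] q [-0.32  0.66  0.19  1.97 -0.23  0.53  0.22]
```

Within 1 mm. I'll lower until it makes contact.

>>> arm_command([
  [[0,0.001,0,0,0,0],[0,0.001,0,0,0,0],[0,0,0,0,0,0]],
])

```text
t: 7.45
ee_pos: [0.614, 0.0608, 0.0547]
eef_rot: [0.545, -0.543, 0.451, -0.452]
wrist_force: [0.1, 0.3, -4.6]
finger_gap: 0.0318
```

```bash
python3 go.py P3 .0545
```

```text
t 7.45 p [0.614  0.0608 0.0547] f [ 0.1  0.3 -4.6] gap 0.0318
world d [-0.0008 -0.0008 -0.0002] | in tool now [ 0.0007  0.0002 -0.0009] | in goal tool [ 0.0007  0.0002 -0.0009] | rotvec [-0.0028 -0.0008 -0.0001] q [-0.32  0.66  0.19  1.97 -0.23  0.53  0.22]
```

>>> arm_command([
  [[0,0.003,0,0,0,0],[0,0.001,0,0,0,0],[0,0,0,0,0,0]],
])

```text
t: 7.75
ee_pos: [0.6143, 0.0607, 0.0548]
eef_rot: [0.545, -0.542, 0.451, -0.453]
wrist_force: [-0.1, 0.5, -4.9]
finger_gap: 0.0316
```

```bash
python3 go.py P3 .0545
```

```text
t 7.75 p [0.6143 0.0607 0.0548] f [-0.1  0.5 -4.9] gap 0.0316
world d [-0.0011 -0.0007 -0.0003] | in tool now [ 0.0005  0.0003 -0.0012] | in goal tool [ 0.0005  0.0003 -0.0012] | rotvec [-0.005  -0.0013 -0.0011] q [-0.32  0.66  0.19  1.97 -0.23  0.53  0.22]
```

Run:
```python
from h import *; from workcell import *
p,d=grab_frame('scene'); cv2.imwrite('pics/s2.png',cv2.resize(p[120:290,160:460],None,fx=2.6,fy=2.6,interpolation=cv2.INTER_CUBIC)); W=cloud(camera_model('scene'),d)
print(proj(camera_model('scene'),[[.6137,.0608,.011],[.6137,.0608,.106]]))
print(state()['ft_torque'],state()['wrist_force'])
```

```text
[[298.83506147 248.42926302]
 [300.55372781 218.4342895 ]]
[-0.02706684  0.02469755  0.05589806] [ 0.40724121  0.48875304 -4.98198127]
```

View pics/s2.png

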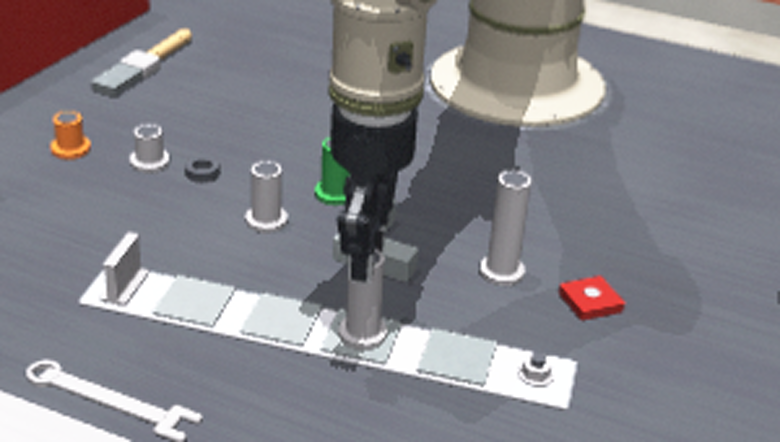

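>>> arm_command([
  [[0,0.003,0,0.004,0.001,0.001],[0,0.003,0,0,0,0],[0,0.003,0,0,0,0]],
])

```text
t: 8.1
ee_pos: [0.6146, 0.0606, 0.0541]
eef_rot: [0.548, -0.539, 0.451, -0.454]
wrist_force: [-11.2, -0.8, 36.7]
finger_gap: 0.0318
```

```bash
python3 go.py P3 .0545
```

```text
t 8.1 p [0.6146 0.0606 0.0541] f [-11.2  -0.8  36.7] gap 0.0318
world d [-0.0014 -0.0006  0.0004] | in tool now [ 0.0004 -0.0005 -0.0015] | in goal tool [ 0.0004 -0.0004 -0.0015] | rotvec [-0.0119 -0.0031 -0.0048] q [-0.31  0.66  0.18  1.98 -0.24  0.51  0.23]
```

>>> arm_command([
  [[0,-0.001,0,-0.01,-0.003,-0.004],[0,0,0,0,0,0]],
])

```text
t: 8.3
ee_pos: [0.6151, 0.0607, 0.056]
eef_rot: [0.545, -0.543, 0.451, -0.452]
wrist_force: [0.3, 1.0, -5.1]
finger_gap: 0.0314
```

```bash
python3 go.py P3 .0545
```

```text
t 8.3 p [0.6151 0.0607 0.056 ] f [ 0.3  1.  -5.1] gap 0.0314
world d [-0.0019 -0.0007 -0.0015] | in tool now [ 0.0004  0.0015 -0.002 ] | in goal tool [ 0.0004  0.0015 -0.002 ] | rotvec [-0.0036 -0.0001 -0.001 ] q [-0.32  0.66  0.19  1.97 -0.23  0.53  0.22]
```

>>> arm_command([
  [[0,0.002,-0.002,-0.003,0,-0.001],[0,0.001,0,0,0,0]],
])

```text
t: 8.5
ee_pos: [0.6142, 0.0602, 0.0542]
eef_rot: [0.545, -0.543, 0.451, -0.452]
wrist_force: [-8.1, -0.1, 29.2]
finger_gap: 0.0317
```

>>> arm_command([
  [[0,0,0,0,0,0],[0,0,0,0,0,0],[0,0,0,0,0,0],[0,0,0,0,0,0],[0,0,0,0,0,0],[0,0,0,0,0,0],[0,0,0,0,0,0],[0,0,0,0,0,0]],
], grip=0)

```text
t: 9.3
ee_pos: [0.6146, 0.0603, 0.0523]
eef_rot: [0.544, -0.544, 0.451, -0.452]
wrist_force: [0.3, -0.8, 0.1]
finger_gap: 0.0857
```

```bash
python3 go.py P3 .0545
```

```text
t 9.3 p [0.6146 0.0603 0.0523] f [ 0.3 -0.8  0.1] gap 0.0857
world d [-0.0014 -0.0003  0.0022] | in tool now [ 0.     -0.0022 -0.0014] | in goal tool [ 0.     -0.0022 -0.0014] | rotvec [-0.0023 -0.0001  0.0009] q [-0.32  0.66  0.19  1.97 -0.23  0.53  0.22]
```

Released. I'll retract straight up with moderate steps, then go to pillar_120. I want z of at least 0.16 before moving sideways.

>>> arm_command([
  [[0,-0.01,0,0,0,0],[0,-0.02,0,0,0,0],[0,-0.02,0,0,0,0],[0,-0.025,0,0,0,0],[0,-0.03,0,0,0,0],[0,-0.02,0,0,0,0],[0,0,0,0,0,0]],
])

```text
t: 10.0
ee_pos: [0.614, 0.0597, 0.1856]
eef_rot: [0.544, -0.543, 0.451, -0.453]
wrist_force: [0.1, -0.4, 0.0]
finger_gap: 0.0854
```

```bash
python3 go.py p120 .16;python3 - <<'E'
from h import *; from workcell import *
p,d=grab_frame('scene'); cv2.imwrite('pics/s3.png',cv2.resize(p[120:290,160:460],None,fx=2.6,fy=2.6,interpolation=cv2.INTER_CUBIC)); W=cloud(camera_model('scene'),d)
m=(d>0)&(W[...,2]>.098)&(W[...,2]<.116)&(np.hypot(W[...,0]-.613,W[...,1]-.06)<.04)
q=W[m]; print(len(q),np.percentile(q[:,2],90),(q.min(0)+q.max(0))/2,np.ptp(q,axis=0))
E
```

```text
t 10.0 p [0.614  0.0597 0.1856] f [ 0.1 -0.4  0. ] gap 0.0854
world d [-0.182   0.0814 -0.0256] | in tool now [-0.1133  0.0251 -0.1641] | in goal tool [-0.1134  0.0256 -0.1639] | rotvec [-0.0023 -0.0011  0.0009] q [-0.37  0.49  0.27  1.88 -0.17  0.79  0.17]
120 0.10765198226062825 [0.61458939 0.06148365 0.10389537] [0.03333318 0.03385533 0.01104258]
```

View pics/s3.png

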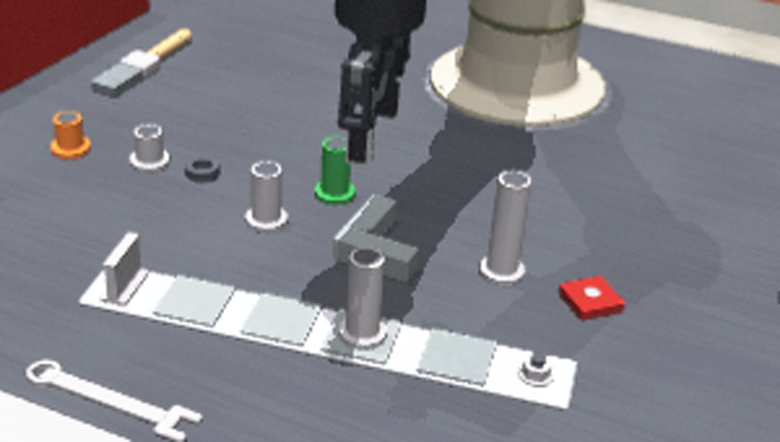

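>>> arm_command([
  [[-0.01,0,-0.014,-0.002,0,0.001],[-0.019,0,-0.027,0,0,0],[-0.019,0,-0.027,0,0,0],[-0.019,0,-0.027,0,0,0],[-0.019,0,-0.027,0,0,0],[-0.019,0,-0.027,0,0,0],[-0.01,0,-0.014,0,0,0],[0,0,0,0,0,0]],
])

```text
t: 10.85
ee_pos: [0.4213, 0.1434, 0.1791]
eef_rot: [-0.54, 0.547, -0.454, 0.451]
wrist_force: [1.0, 0.1, -0.0]
finger_gap: 0.0854
```

```bash
python3 go.py p120 .16
```

```text
t 10.85 p [0.4213 0.1434 0.1791] f [ 1.   0.1 -0. ] gap 0.0854
world d [ 0.0107 -0.0023 -0.0191] | in tool now [0.0042 0.019  0.0103] | in goal tool [0.0042 0.0191 0.0101] | rotvec [ 0.0097 -0.0018  0.0026] q [-0.67  0.3   0.27  2.24 -0.14  0.62 -0.11]
```

>>> arm_command([
  [[0.003,0.006,0.006,0.006,-0.001,0.002],[0.001,0.008,0.004,0.004,0,0],[0,0.008,0,0,0,0],[0,0,0,0,0,0]],
])

```text
t: 11.25
ee_pos: [0.435, 0.1398, 0.1541]
eef_rot: [0.544, -0.543, 0.451, -0.453]
wrist_force: [-0.6, 0.4, -0.1]
finger_gap: 0.0855
```

```bash
python3 go.py p120 .062
```

```text
t 11.25 p [0.435  0.1398 0.1541] f [-0.6  0.4 -0.1] gap 0.0855
world d [-0.003   0.0013 -0.0921] | in tool now [-0.0019  0.0921 -0.0028] | in goal tool [-0.0018  0.0921 -0.0027] | rotvec [-0.0016 -0.0022  0.0016] q [-0.63  0.35  0.25  2.25 -0.16  0.55 -0.07]
```

>>> arm_command([
  [[-0.001,0.01,-0.002,0,-0.002,0.001],[0,0.015,0,0,0,0],[0,0.015,0,0,0,0],[0,0.015,0,0,0,0],[0,0,0,0,0,0]],
])

```text
t: 11.75
ee_pos: [0.4355, 0.1383, 0.0957]
eef_rot: [-0.543, 0.543, -0.452, 0.454]
wrist_force: [0.2, -0.3, 0.4]
finger_gap: 0.0851
```

```bash
python3 go.py p120 .062
```

```text
t 11.75 p [0.4355 0.1383 0.0957] f [ 0.2 -0.3  0.4] gap 0.0851
world d [-0.0035  0.0028 -0.0337] | in tool now [-0.0034  0.0337 -0.003 ] | in goal tool [-0.0034  0.0337 -0.0029] | rotvec [-0.001  -0.0053  0.0018] q [-0.57  0.46  0.19  2.3  -0.22  0.4  -0.02]
```

>>> arm_command([
  [[-0.002,0.008,-0.002,0,-0.004,0.001],[-0.001,0.01,-0.001,0,0,0],[-0.001,0.01,0,0,0,0],[0,0.004,0,0,0,0],[0,0,0,0,0,0]],
])

```text
t: 12.25
ee_pos: [0.4326, 0.1417, 0.0618]
eef_rot: [0.544, -0.543, 0.452, -0.453]
wrist_force: [-1.0, -0.5, 0.7]
finger_gap: 0.0856
```

```bash
python3 go.py p120 .062
```

```text
t 12.25 p [0.4326 0.1417 0.0618] f [-1.  -0.5  0.7] gap 0.0856
world d [-0.0006 -0.0006  0.0002] | in tool now [ 0.0005 -0.0002 -0.0007] | in goal tool [ 0.0005 -0.0002 -0.0007] | rotvec [-0.002  -0.0022  0.0006] q [-0.55  0.52  0.15  2.33 -0.25  0.3  -0.  ]
```

>>> arm_command([
  [[0,0,0,-0.002,-0.002,0],[0,0,0,0,0,0],[0,0,0,0,0,0],[0,0,0,0,0,0],[0,0,0,0,0,0],[0,0,0,0,0,0],[0,0,0,0,0,0],[0,0,0,0,0,0]],
], grip=1, grip_force=60)

```text
t: 13.05
ee_pos: [0.4325, 0.1417, 0.0627]
eef_rot: [-0.544, 0.544, -0.452, 0.452]
wrist_force: [-0.1, 0.1, -1.6]
finger_gap: 0.032
```

```bash
python3 go.py p120 .062
```

```text
t 13.05 p [0.4325 0.1417 0.0627] f [-0.1  0.1 -1.6] gap 0.032
world d [-0.0005 -0.0006 -0.0007] | in tool now [ 0.0005  0.0007 -0.0006] | in goal tool [ 0.0005  0.0007 -0.0006] | rotvec [-0.0002  0.0001  0.0004] q [-0.55  0.52  0.15  2.33 -0.24  0.31  0.  ]
```

>>> arm_command([
  [[0,-0.01,0,0,0,0],[0,-0.015,0,0,0,0],[0,-0.02,0,0,0,0],[0,-0.015,0,0,0,0],[0,0,0,0,0,0]],
])

```text
t: 13.55
ee_pos: [0.4313, 0.141, 0.1259]
eef_rot: [-0.543, 0.545, -0.452, 0.451]
wrist_force: [0.2, -0.5, -4.0]
finger_gap: 0.032
```

```bash
python3 go.py P4 .115
```

```text
t 13.55 p [0.4313 0.141  0.1259] f [ 0.2 -0.5 -4. ] gap 0.032
world d [ 0.164   0.0139 -0.0109] | in tool now [0.0164 0.0104 0.1638] | in goal tool [0.0165 0.0109 0.1638] | rotvec [ 0.0031 -0.0006  0.0011] q [-0.61  0.4   0.23  2.28 -0.19  0.48 -0.04]
```

>>> arm_command([
  [[0.001,0,0.012,0.002,0,0.001],[0.002,0,0.024,0.002,0,0],[0.002,0,0.024,0.002,0,0],[0.002,0,0.024,0.002,0,0],[0.002,0,0.024,0.002,0,0],[0.002,0,0.024,0.002,0,0],[0.002,0,0.024,0,0,0],[0.001,0,0.008,0,0,0],[0,0,0,0,0,0],[0,0,0,0,0,0]],
])

```text
t: 14.55
ee_pos: [0.6023, 0.1567, 0.1177]
eef_rot: [-0.544, 0.544, -0.451, 0.452]
wrist_force: [0.1, -0.1, -4.4]
finger_gap: 0.0319
```

```bash
python3 go.py P4 .095
```

```text
t 14.55 p [0.6023 0.1567 0.1177] f [ 0.1 -0.1 -4.4] gap 0.0319
world d [-0.007  -0.0018 -0.0227] | in tool now [ 0.0004  0.0227 -0.0072] | in goal tool [ 0.0005  0.0227 -0.0072] | rotvec [-0.0006  0.0009  0.0012] q [-0.5   0.58  0.23  1.92 -0.2   0.66  0.04]
```

>>> arm_command([
  [[0.001,0.006,-0.004,0,0,0.001],[0.001,0.008,-0.003,0,0,0],[0.001,0.008,-0.001,0,0,0],[0,0.004,0,0,0,0],[0,0,0,0,0,0]],
])

```text
t: 15.05
ee_pos: [0.5901, 0.1515, 0.0888]
eef_rot: [-0.543, 0.545, -0.452, 0.45]
wrist_force: [-0.6, 0.6, -4.3]
finger_gap: 0.032
```

```bash
python3 go.py P4 .075
```

```text
t 15.05 p [0.5901 0.1515 0.0888] f [-0.6  0.6 -4.3] gap 0.032
world d [ 0.0052  0.0034 -0.0138] | in tool now [-0.0024  0.0138  0.0058] | in goal tool [-0.0024  0.0138  0.0057] | rotvec [ 0.0035  0.0016 -0.0001] q [-0.48  0.6   0.21  1.97 -0.21  0.59  0.05]
```

>>> arm_command([
  [[-0.001,0.003,0.003,0.003,0.001,0],[-0.001,0.004,0.002,0,0,0],[0,0.003,0.001,0,0,0],[0,0,0,0,0,0],[0,0,0,0,0,0]],
])

```text
t: 15.55
ee_pos: [0.5969, 0.1554, 0.0782]
eef_rot: [0.545, -0.544, 0.451, -0.452]
wrist_force: [-0.3, -0.1, -4.5]
finger_gap: 0.0325
```

```bash
python3 go.py P4 .075
```

```text
t 15.55 p [0.5969 0.1554 0.0782] f [-0.3 -0.1 -4.5] gap 0.0325
world d [-0.0016 -0.0005 -0.0032] | in tool now [ 0.0002  0.0032 -0.0017] | in goal tool [ 0.0002  0.0032 -0.0017] | rotvec [-0.001   0.0009 -0.0003] q [-0.48  0.62  0.2   1.96 -0.22  0.58  0.05]
```

>>> arm_command([
  [[0,0.003,-0.002,-0.001,0.001,0],[0,0.002,0,0,0,0],[0,0.001,0,0,0,0]],
])

```text
t: 15.85
ee_pos: [0.595, 0.155, 0.0736]
eef_rot: [0.544, -0.544, 0.452, -0.452]
wrist_force: [-3.5, -0.1, 16.1]
finger_gap: 0.0319
```

```bash
python3 go.py P4 .0735
```

```text
t 15.85 p [0.595  0.155  0.0736] f [-3.5 -0.1 16.1] gap 0.0319
world d [ 0.0003 -0.0001 -0.0001] | in tool now [0.0002 0.0001 0.0003] | in goal tool [0.0002 0.0001 0.0003] | rotvec [-0.0008 -0.0003 -0.001 ] q [-0.48  0.63  0.2   1.97 -0.22  0.56  0.05]
```

On the plate, with contact and less than 1 mm of error. I'll release and retract. Pillar_120's top will be at z=131, so I need to retract to at least 0.16.

>>> arm_command([
  [[0,0,0,0,0,0],[0,0,0,0,0,0],[0,0,0,0,0,0],[0,0,0,0,0,0],[0,0,0,0,0,0],[0,0,0,0,0,0],[0,0,0,0,0,0]],
], grip=0)

```text
t: 16.55
ee_pos: [0.5967, 0.1553, 0.075]
eef_rot: [0.546, -0.542, 0.451, -0.453]
wrist_force: [1.0, -0.7, -0.0]
finger_gap: 0.0858
```

>>> arm_command([
  [[0,-0.01,0,0,0,0],[0,-0.015,0,0,0,0],[0,-0.02,0,0,0,0],[0,-0.02,0,0,0,0],[0,-0.025,0,0,0,0],[0,-0.025,0,0,0,0],[0,0,0,0,0,0]],
])

```text
t: 17.25
ee_pos: [0.5959, 0.1544, 0.1975]
eef_rot: [0.545, -0.542, 0.451, -0.453]
wrist_force: [0.9, 0.9, -0.1]
finger_gap: 0.0854
```

```bash
python3 go.py p70 .17;python3 - <<'E'
from h import *; from workcell import *
p,d=grab_frame('scene'); cv2.imwrite('pics/s4.png',cv2.resize(p[120:290,160:460],None,fx=2.6,fy=2.6,interpolation=cv2.INTER_CUBIC)); W=cloud(camera_model('scene'),d)
m=(d>0)&(W[...,2]>.121)&(W[...,2]<.14)&(np.hypot(W[...,0]-.595,W[...,1]-.155)<.04)
q=W[m]; print(len(q),np.percentile(q[:,2],90),(q.min(0)+q.max(0))/2,np.ptp(q,axis=0))
E
```

```text
t 17.25 p [0.5959 0.1544 0.1975] f [ 0.9  0.9 -0.1] gap 0.0854
world d [-0.1239 -0.2841 -0.0275] | in tool now [ 0.2568  0.0265 -0.1738] | in goal tool [ 0.2565  0.0275 -0.174 ] | rotvec [-0.0039 -0.0014 -0.0011] q [-0.53  0.47  0.26  1.87 -0.16  0.81  0.01]
134 0.13250518568031477 [0.59412526 0.15457727 0.12757179] [0.03579149 0.03290478 0.01309196]
```

View pics/s4.png

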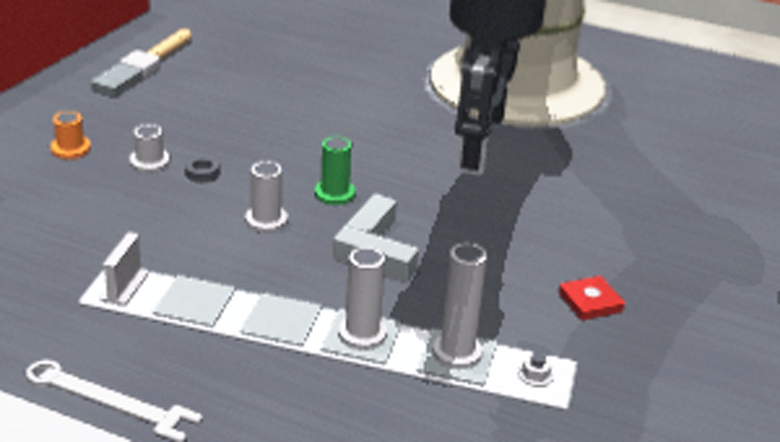

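Pillar_95 and pillar_120 both stand upright, at crop (362,335) and (458,350). Next is the bright 70 mm pillar at crop (266,195). The green look-alike at (335,170) is not the one.

>>> arm_command([
  [[0.013,0,-0.009,-0.003,0,-0.001],[0.026,0,-0.017,0,0,0],[0.026,0,-0.017,0,0,0],[0.026,0,-0.017,0,0,0],[0.026,0,-0.017,0,0,0],[0.026,0.003,-0.017,0,0,0],[0.026,0.003,-0.017,0,0,0],[0.026,0.003,-0.017,0,0,0],[0.026,0.003,-0.017,0,0,0],[0.026,0.003,-0.017,0,0,0],[0.01,0,-0.009,0,0,0],[0,0,0,0,0,0]],
])

```text
t: 18.5
ee_pos: [0.4529, -0.1482, 0.1727]
eef_rot: [-0.537, 0.549, -0.458, 0.448]
wrist_force: [0.0, 0.4, 0.0]
finger_gap: 0.0854
```

```bash
python3 go.py p70 .12
```

```text
t 18.5 p [ 0.4529 -0.1482  0.1727] f [0.  0.4 0. ] gap 0.0854
world d [ 0.0191  0.0185 -0.0527] | in tool now [-0.0148  0.0522  0.0233] | in goal tool [-0.0147  0.0527  0.0222] | rotvec [ 0.0227 -0.0054 -0.0007] q [-0.02  0.35  0.28  2.18 -0.15  0.65  0.54]
```

>>> arm_command([
  [[-0.007,0.006,0.01,0.01,-0.003,0],[-0.005,0.01,0.008,0.008,-0.002,0],[-0.003,0.012,0.004,0.004,0,0],[0,0.012,0,0,0,0],[0,0,0,0,0,0],[0,0,0,0,0,0]],
])

```text
t: 19.1
ee_pos: [0.4767, -0.1187, 0.1288]
eef_rot: [0.548, -0.545, 0.449, -0.448]
wrist_force: [-0.5, -0.5, -0.5]
finger_gap: 0.0854
```

```bash
python3 go.py p70 .03
python3 - <<'E'
from h import *; from workcell import *
cm=camera_model('wrist'); p,d=grab_frame('wrist'); cv2.imwrite('pics/w5.png',p); W=cloud(cm,d)
m=(d>0)&(abs(W[...,2]-.07)<.012)&(np.hypot(W[...,0]-.472,W[...,1]+.13)<.04)
q=W[m]; print(len(q),np.median(q[:,2]),(q[:,:2].min(0)+q[:,:2].max(0))/2,np.ptp(q,axis=0))
E
```

```text
t 19.1 p [ 0.4767 -0.1187  0.1288] f [-0.5 -0.5 -0.5] gap 0.0854
world d [-0.0047 -0.011  -0.0988] | in tool now [ 0.0103  0.0987 -0.0071] | in goal tool [ 0.0099  0.0988 -0.0067] | rotvec [-0.0029  0.0102 -0.0041] q [-0.04  0.43  0.23  2.2  -0.2   0.53  0.54]
1442 0.0696266230416865 [ 0.46911203 -0.13033584] [0.03309182 0.03329684 0.01384575]
```

View pics/w5.png

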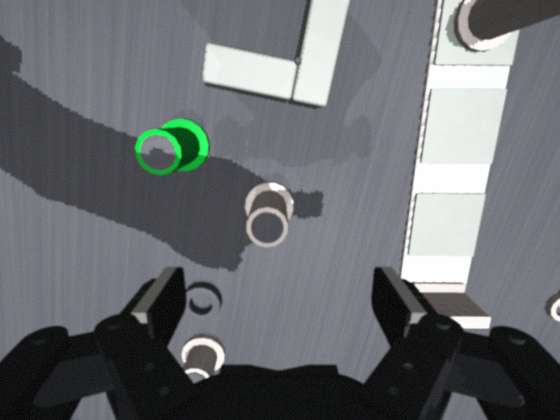

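The wrist view has the grey 70 mm pillar at (267,225), measured at (0.469,-0.130). The green one is at (160,152) and clear of the fingers. I'll descend to the grey one.

>>> arm_command([
  [[0.006,0.008,-0.005,-0.003,0.01,-0.004],[0.004,0.012,-0.002,0,0,0],[0.002,0.015,0,0,0,0],[0.002,0.015,0,0,0,0],[0,0,0,0,0,0]],
])

```text
t: 19.65
ee_pos: [0.4736, -0.1349, 0.0781]
eef_rot: [0.544, -0.543, 0.45, -0.454]
wrist_force: [-0.6, 0.6, -1.1]
finger_gap: 0.0853
```

```bash
python3 go.py p70 .028
```

```text
t 19.65 p [ 0.4736 -0.1349  0.0781] f [-0.6  0.6 -1.1] gap 0.0853
world d [-0.0016  0.0052 -0.0501] | in tool now [-0.0055  0.0501 -0.0009] | in goal tool [-0.0054  0.0501 -0.0006] | rotvec [-0.0041 -0.0009  0.0025] q [ 0.03  0.52  0.19  2.24 -0.24  0.4   0.6 ]
```

>>> arm_command([
  [[-0.003,0.01,-0.001,-0.004,-0.001,0.002],[-0.001,0.012,0,0,0,0],[0,0.012,0,0,0,0],[0,0.008,0,0,0,0],[0,0.003,0,0,0,0],[0,0,0,0,0,0]],
])

```text
t: 20.25
ee_pos: [0.4726, -0.1311, 0.0322]
eef_rot: [0.544, -0.544, 0.451, -0.453]
wrist_force: [-0.4, 0.1, -0.2]
finger_gap: 0.0852
```

```bash
python3 go.py p70 .028
```

```text
t 20.25 p [ 0.4726 -0.1311  0.0322] f [-0.4  0.1 -0.2] gap 0.0852
world d [-0.0006  0.0014 -0.0042] | in tool now [-0.0015  0.0042 -0.0003] | in goal tool [-0.0015  0.0042 -0.0003] | rotvec [-0.0021 -0.0012  0.0014] q [ 0.06  0.6   0.13  2.27 -0.27  0.28  0.62]
```

>>> arm_command([
  [[-0.001,0.003,-0.001,-0.002,-0.001,0.001],[0,0,0,0,0,0]],
])

```text
t: 20.45
ee_pos: [0.4717, -0.1303, 0.0296]
eef_rot: [0.544, -0.544, 0.451, -0.452]
wrist_force: [-0.1, -0.1, 0.2]
finger_gap: 0.0857
```

>>> arm_command([
  [[0,0,0,0,0,0],[0,0,0,0,0,0],[0,0,0,0,0,0],[0,0,0,0,0,0],[0,0,0,0,0,0],[0,0,0,0,0,0],[0,0,0,0,0,0],[0,0,0,0,0,0]],
], grip=1, grip_force=60)

```text
t: 21.25
ee_pos: [0.4718, -0.1304, 0.0309]
eef_rot: [0.544, -0.544, 0.451, -0.453]
wrist_force: [-0.2, 0.8, 0.5]
finger_gap: 0.0294
```

>>> arm_command([
  [[0,-0.01,0,0,0,0],[0,-0.015,0,0,0,0],[0,-0.02,0,0,0,0],[0,-0.015,0,0,0,0],[0,0,0,0,0,0]],
])

```text
t: 21.75
ee_pos: [0.4703, -0.1302, 0.0938]
eef_rot: [-0.544, 0.544, -0.452, 0.452]
wrist_force: [0.6, 0.0, -3.2]
finger_gap: 0.0292
```

```bash
python3 go.py P2 .09
```

```text
t 21.75 p [ 0.4703 -0.1302  0.0938] f [ 0.6  0.  -3.2] gap 0.0292
world d [ 0.158   0.1078 -0.0038] | in tool now [-0.077   0.0036  0.1751] | in goal tool [-0.0769  0.0038  0.1752] | rotvec [ 0.0011 -0.0007 -0.0004] q [ 0.    0.49  0.21  2.24 -0.23  0.44  0.58]
```

Run:
```python
from h import *; from workcell import *
cm=camera_model('scene')
p,d=grab_frame('scene'); cv2.imwrite('pics/s6.png',cv2.resize(p[120:290,160:460],None,fx=2.6,fy=2.6,interpolation=cv2.INTER_CUBIC)); W=cloud(cm,d)
u,v=proj(cm,[[.4703,-.1302,.065]])[0]; print(u,v, ((proj(cm,[[.4703,-.1302,.063]])-[160,120])*2.6))
```

```text
262.11753829841825 185.97779385412628 [[265.50622806 173.07521871]]
```

View pics/s6.png

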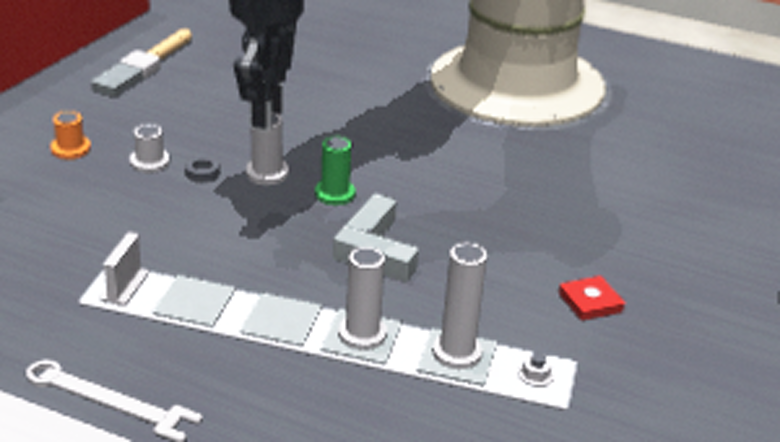

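The gripped pillar hangs upright and centred: foot at crop (267,172), predicted (265,173). I'll carry it to plate 2.

>>> arm_command([
  [[-0.005,0,0.011,0.001,0,0],[-0.01,0,0.022,0.002,0,0],[-0.01,0,0.022,0.002,0,0],[-0.01,0,0.022,0.002,0,0],[-0.01,0,0.022,0.002,0,0],[-0.01,0,0.022,0.002,0,0],[-0.01,0,0.022,0,0,0],[-0.008,0,0.018,0,0,0],[-0.003,0,0.007,0,0,0],[0,0,0,0,0,0],[0,0,0,0,0,0]],
])

```text
t: 22.9
ee_pos: [0.6262, -0.0133, 0.0827]
eef_rot: [0.545, -0.544, 0.453, -0.449]
wrist_force: [-0.7, 0.2, -2.9]
finger_gap: 0.029
```

```bash
python3 go.py P2 .06
```

```text
t 22.9 p [ 0.6262 -0.0133  0.0827] f [-0.7  0.2 -2.9] gap 0.029
world d [ 0.0021 -0.0091 -0.0227] | in tool now [0.0095 0.0226 0.0005] | in goal tool [0.0094 0.0227 0.0004] | rotvec [ 0.0032  0.0018 -0.0051] q [-0.23  0.63  0.24  1.93 -0.26  0.61  0.37]
```

>>> arm_command([
  [[0.004,0.005,0,0.003,0.002,-0.005],[0.003,0.008,0,0,0,0],[0.003,0.008,0,0,0,0],[0,0.004,0,0,0,0],[0,0,0,0,0,0],[0,0,0,0,0,0]],
])

```text
t: 23.5
ee_pos: [0.6249, -0.0276, 0.0548]
eef_rot: [-0.542, 0.544, -0.454, 0.453]
wrist_force: [0.1, 0.3, -2.4]
finger_gap: 0.0292
```

```bash
python3 go.py P2 .042
```

```text
t 23.5 p [ 0.6249 -0.0276  0.0548] f [ 0.1  0.3 -2.4] gap 0.0292
world d [ 0.0034  0.0052 -0.0128] | in tool now [-0.0045  0.0128  0.0043] | in goal tool [-0.0045  0.0128  0.0043] | rotvec [ 0.003  -0.0052  0.0008] q [-0.2   0.67  0.23  1.95 -0.27  0.55  0.39]
```

>>> arm_command([
  [[-0.002,0.003,0.002,0.003,-0.004,0.001],[-0.002,0.004,0.002,0,0,0],[0,0.003,0,0,0,0],[0,0,0,0,0,0],[0,0,0,0,0,0]],
])

```text
t: 24.0
ee_pos: [0.629, -0.0218, 0.0444]
eef_rot: [0.545, -0.544, 0.452, -0.452]
wrist_force: [0.3, -0.4, -3.2]
finger_gap: 0.0298
```

```bash
python3 go.py P2 .042
```

```text
t 24.0 p [ 0.629  -0.0218  0.0444] f [ 0.3 -0.4 -3.2] gap 0.0298
world d [-0.0007 -0.0006 -0.0024] | in tool now [ 0.0005  0.0024 -0.0008] | in goal tool [ 0.0005  0.0024 -0.0008] | rotvec [-0.0014 -0.     -0.0005] q [-0.2   0.69  0.22  1.95 -0.27  0.53  0.4 ]
```

>>> arm_command([
  [[0,0.003,-0.001,-0.001,0,0],[0,0.002,0,0,0,0]],
])

```text
t: 24.2
ee_pos: [0.6284, -0.0223, 0.0415]
eef_rot: [0.545, -0.543, 0.452, -0.452]
wrist_force: [-9.1, 0.9, 33.6]
finger_gap: 0.0297
```

```bash
python3 go.py P2 .042
```

```text
t 24.2 p [ 0.6284 -0.0223  0.0415] f [-9.1  0.9 33.6] gap 0.0297
world d [-0.0001 -0.0001  0.0005] | in tool now [ 0.0001 -0.0005 -0.0001] | in goal tool [ 0.0001 -0.0005 -0.0001] | rotvec [-0.0018 -0.0003 -0.0006] q [-0.2   0.69  0.22  1.95 -0.28  0.53  0.4 ]
```

Seated and centred. I'll release and retract.

>>> arm_command([
  [[0,0,0,0,0,0],[0,0,0,0,0,0],[0,0,0,0,0,0],[0,0,0,0,0,0],[0,0,0,0,0,0],[0,0,0,0,0,0],[0,0,0,0,0,0]],
], grip=0)

```text
t: 24.9
ee_pos: [0.6292, -0.0226, 0.0424]
eef_rot: [0.545, -0.543, 0.451, -0.453]
wrist_force: [-0.5, 0.3, 0.2]
finger_gap: 0.0853
```

>>> arm_command([
  [[0,-0.01,0,0,0,0],[0,-0.015,0,0,0,0],[0,-0.02,0,0,0,0],[0,-0.02,0,0,0,0],[0,-0.02,0,0,0,0],[0,-0.02,0,0,0,0],[0,0,0,0,0,0]],
])

```text
t: 25.6
ee_pos: [0.6292, -0.0232, 0.158]
eef_rot: [0.545, -0.542, 0.451, -0.454]
wrist_force: [0.1, -0.5, 0.2]
finger_gap: 0.0856
```

```bash
python3 go.py p45 .14;python3 - <<'E'
from h import *; from workcell import *
p,d=grab_frame('scene'); cv2.imwrite('pics/s7.png',cv2.resize(p[120:290,160:460],None,fx=2.6,fy=2.6,interpolation=cv2.INTER_CUBIC)); W=cloud(camera_model('scene'),d)
m=(d>0)&(W[...,2]>.072)&(W[...,2]<.09)&(np.hypot(W[...,0]-.6285,W[...,1]+.0224)<.04)
q=W[m]; print(len(q),np.percentile(q[:,2],90),(q.min(0)+q.max(0))/2,np.ptp(q,axis=0))
E
```

```text
t 25.6 p [ 0.6292 -0.0232  0.158 ] f [ 0.1 -0.5  0.2] gap 0.0856
world d [-0.1984 -0.2941 -0.018 ] | in tool now [ 0.2529  0.0164 -0.2489] | in goal tool [ 0.2525  0.018  -0.2491] | rotvec [-0.0065 -0.0015  0.0003] q [-0.25  0.54  0.29  1.88 -0.22  0.75  0.35]
118 0.08246433606267337 [ 0.62867049 -0.021267    0.07824611] [0.0339619  0.03432525 0.01245817]
```

View pics/s7.png

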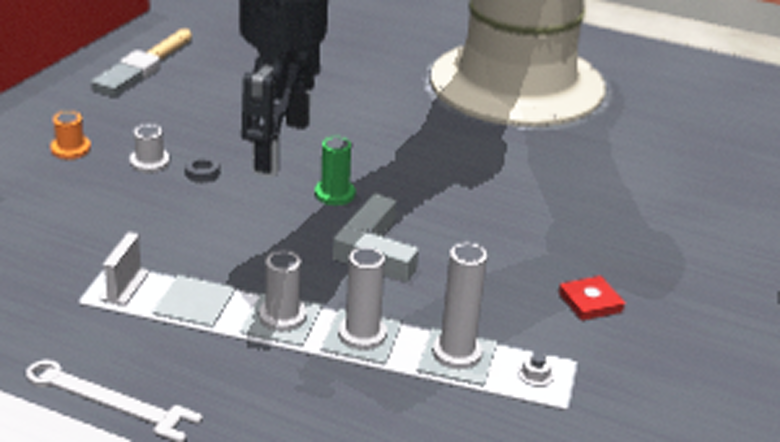

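Three pillars now stand centred. The remaining one is the bright 45 mm pillar at crop (149,148). The orange one at (69,135) is the look-alike.

>>> arm_command([
  [[0.011,0,-0.011,-0.005,0,0],[0.021,0,-0.022,0,0,0],[0.021,0,-0.022,0,0,0],[0.021,0,-0.022,0,0,0],[0.021,0,-0.022,0,0,0],[0.021,0,-0.022,0,0,0],[0.021,0,-0.022,0,0,0],[0.021,0,-0.022,0,0,0],[0.021,0,-0.022,0,0,0],[0.021,0,-0.022,0,0,0],[0.021,0,-0.021,0,0,0],[0.01,0,-0.01,0,0,0],[0,0,0,0,0,0],[0,0,0,0,0,0]],
])

```text
t: 27.05
ee_pos: [0.4084, -0.3099, 0.1509]
eef_rot: [-0.538, 0.546, -0.46, 0.448]
wrist_force: [-0.3, -0.1, 0.9]
finger_gap: 0.0856
```

```bash
python3 go.py p45 .11
```

```text
t 27.05 p [ 0.4084 -0.3099  0.1509] f [-0.3 -0.1  0.9] gap 0.0856
world d [ 0.0224 -0.0074 -0.0409] | in tool now [0.0115 0.0403 0.0216] | in goal tool [0.0114 0.0409 0.0207] | rotvec [ 0.0202 -0.0085 -0.0068] q [ 0.33  0.43  0.28  2.12 -0.18  0.63  0.91]
```

>>> arm_command([
  [[0.005,0.006,0.009,0.01,-0.004,-0.003],[0.004,0.01,0.008,0.006,-0.004,-0.003],[0.003,0.01,0.003,0.004,0,0],[0,0.006,0,0,0,0],[0,0,0,0,0,0],[0,0,0,0,0,0]],
])

```text
t: 27.65
ee_pos: [0.4338, -0.3149, 0.1137]
eef_rot: [0.546, -0.545, 0.451, -0.449]
wrist_force: [-0.4, -0.2, -0.3]
finger_gap: 0.0853
```

```bash
python3 go.py p45 .03
python3 - <<'E'
from h import *; from workcell import *
cm=camera_model('wrist'); p,d=grab_frame('wrist'); cv2.imwrite('pics/w8.png',p); W=cloud(cm,d)
m=(d>0)&(abs(W[...,2]-.045)<.012)&(np.hypot(W[...,0]-.431,W[...,1]+.317)<.04)
q=W[m]; print(len(q),np.median(q[:,2]),(q[:,:2].min(0)+q[:,:2].max(0))/2,np.ptp(q,axis=0))
E
```

```text
t 27.65 p [ 0.4338 -0.3149  0.1137] f [-0.4 -0.2 -0.3] gap 0.0853
world d [-0.003  -0.0024 -0.0837] | in tool now [ 0.002   0.0837 -0.0034] | in goal tool [ 0.0018  0.0837 -0.0034] | rotvec [-0.0001  0.0064 -0.003 ] q [ 0.36  0.5   0.24  2.12 -0.22  0.55  0.95]
1351 0.044655797271401926 [ 0.42818719 -0.31781012] [0.03281381 0.03333879 0.01355199]
```

View pics/w8.png

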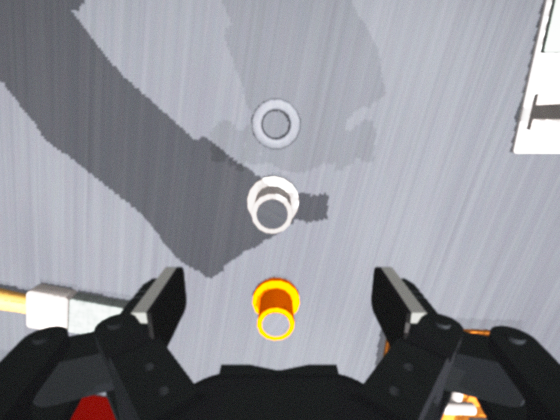

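The grey 45 mm pillar is at (272,210) in the wrist view, measured at (0.429,-0.318). The orange one at (276,320) is left alone. I'll descend.

>>> arm_command([
  [[0.002,0.008,-0.003,0,0.005,-0.002],[0.001,0.014,-0.001,0,0,0],[0.001,0.015,0,0,0,0],[0,0.015,0,0,0,0],[0,0,0,0,0,0]],
])

```text
t: 28.2
ee_pos: [0.4302, -0.3207, 0.0605]
eef_rot: [0.544, -0.544, 0.451, -0.453]
wrist_force: [-0.2, 0.7, -0.5]
finger_gap: 0.0852
```

```bash
python3 go.py p45 .012
```

```text
t 28.2 p [ 0.4302 -0.3207  0.0605] f [-0.2  0.7 -0.5] gap 0.0852
world d [ 0.0006  0.0034 -0.0485] | in tool now [-0.0033  0.0485  0.0011] | in goal tool [-0.0032  0.0485  0.0012] | rotvec [-0.0024 -0.      0.002 ] q [ 0.4   0.58  0.19  2.15 -0.26  0.42  0.98]
```

>>> arm_command([
  [[-0.002,0.01,0,-0.002,0,0.002],[-0.001,0.012,0,0,0,0],[0,0.012,0,0,0,0],[0,0.008,0,0,0,0],[0,0.002,0,0,0,0],[0,0,0,0,0,0]],
])

```text
t: 28.8
ee_pos: [0.4298, -0.3181, 0.0136]
eef_rot: [0.544, -0.544, 0.451, -0.452]
wrist_force: [0.4, -0.4, 0.4]
finger_gap: 0.0856
```

```bash
python3 go.py p45 .012
```

```text
t 28.8 p [ 0.4298 -0.3181  0.0136] f [ 0.4 -0.4  0.4] gap 0.0856
world d [ 0.001   0.0008 -0.0016] | in tool now [-0.0006  0.0016  0.0011] | in goal tool [-0.0006  0.0016  0.0011] | rotvec [-0.001  -0.0007  0.0008] q [ 0.43  0.66  0.14  2.18 -0.29  0.32  1.  ]
```

>>> arm_command([
  [[0,0,0,-0.001,-0.001,0.001],[0,0,0,0,0,0],[0,0,0,0,0,0],[0,0,0,0,0,0],[0,0,0,0,0,0],[0,0,0,0,0,0],[0,0,0,0,0,0],[0,0,0,0,0,0],[0,0,0,0,0,0]],
], grip=1, grip_force=60)

```text
t: 29.7
ee_pos: [0.4306, -0.3186, 0.015]
eef_rot: [0.544, -0.544, 0.451, -0.452]
wrist_force: [-0.2, 0.1, 0.4]
finger_gap: 0.0004
```

>>> arm_command([
  [[0,-0.01,0,0,0,0],[0,-0.015,0,0,0,0],[0,-0.02,0,0,0,0],[0,-0.02,0,0,0,0],[0,-0.01,0,0,0,0],[0,0,0,0,0,0]],
])

```text
t: 30.3
ee_pos: [0.4299, -0.3184, 0.0948]
eef_rot: [0.544, -0.544, 0.451, -0.452]
wrist_force: [0.2, 1.1, -0.6]
finger_gap: -0.0004
```

```bash
python3 go.py P1 .09;  python3 - <<'E'
from h import *; from workcell import *
cm=camera_model('scene'); e=state()['ee_pos']
p,d=grab_frame('scene'); cv2.imwrite('pics/s9.png',cv2.resize(p[120:290,160:460],None,fx=2.6,fy=2.6,interpolation=cv2.INTER_CUBIC))
print(((proj(cm,[e-[0,0,.0145]])-[160,120])*2.6))
E
```

```text
t 30.3 p [ 0.4299 -0.3184  0.0948] f [ 0.2  1.1 -0.6] gap -0.0004
world d [ 0.2161  0.2036 -0.0048] | in tool now [-0.1605  0.005   0.2499] | in goal tool [-0.1604  0.0048  0.2499] | rotvec [-0.0013 -0.0002  0.0005] q [ 0.37  0.53  0.23  2.14 -0.24  0.5   0.97]
[[144.63403453 103.58567431]]
```

View pics/s9.png

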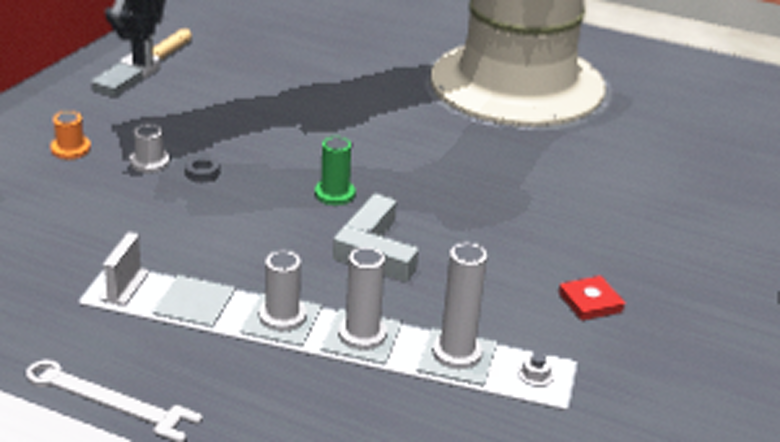

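The gripper shut fully (gap 0), so it closed above the pillar. Pillar_45 still stands undisturbed at crop (148,148). The earlier grips also look shallow in the pictures. I'll measure where the fingertips really are relative to the reported TCP.

Run:
```python
from h import *; from workcell import *
cm=camera_model('scene'); s=state(); e=s['ee_pos']
p,d=grab_frame('scene'); W=cloud(cm,d)
m=(d>0)&(W[...,2]>.05)&(np.hypot(W[...,0]-e[0],W[...,1]-e[1])<.06)
q=W[m]; print('TCP',e.round(4),'n',len(q),'min z pts'); o=np.argsort(q[:,2])[:12]; print(q[o].round(3))
h,_=np.histogram(q[:,2],np.arange(.05,.25,.01)); print(h)
uv=proj(cm,[e,e+[0,0,.0187],e+[0,0,.05]]); print(uv)
c=p[110:200,170:270].copy(); c=cv2.resize(c,None,fx=6,fy=6,interpolation=cv2.INTER_CUBIC)
for a in uv: cv2.circle(c,tuple(((a-[170,110])*6).astype(int)),4,(0,0,255),-1)
cv2.imwrite('pics/tip.png',c)
```

```text
TCP [ 0.4297 -0.3183  0.0942] n 3752 min z pts
[[ 0.434 -0.301  0.051]
 [ 0.437 -0.323  0.129]
 [ 0.436 -0.32   0.13 ]
 [ 0.432 -0.312  0.13 ]
 [ 0.439 -0.315  0.132]
 [ 0.438 -0.326  0.132]
 [ 0.438 -0.312  0.133]
 [ 0.436 -0.306  0.134]
 [ 0.43  -0.306  0.134]
 [ 0.44  -0.321  0.134]
 [ 0.434 -0.31   0.135]
 [ 0.435 -0.306  0.136]]
[ 1  0  0  0  0  0  0  2 16 26 22 24 31 43 54 69 58 69 74]
[[215.43671731 155.81013337]
 [215.07632688 150.33632781]
 [214.45855901 140.98256857]]
```

View pics/tip.png

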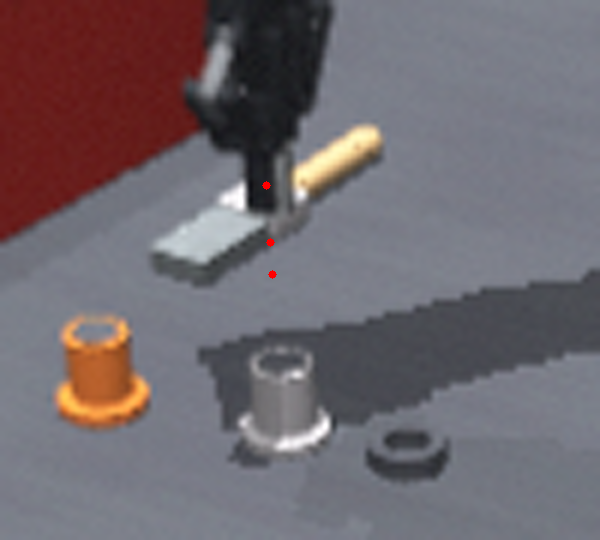

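The shut fingertips are really about 35 mm above the reported TCP: lowest depth points at z 0.130 against a reported 0.094. The black tip in the crop, at (262,208), agrees. The lateral position is fine, so for pillar_45 I need a reported TCP z of about -0.018. I'll open and descend with force checks.

>>> arm_command([
  [[0,0,0,0,0,0],[0,0,0,0,0,0],[0,0,0,0,0,0],[0,0,0,0,0,0],[0,0,0,0,0,0],[0,0,0,0,0,0],[0,0,0,0,0,0],[0,0,0,0,0,0]],
], grip=0)

```text
t: 31.2
ee_pos: [0.4278, -0.3172, 0.0902]
eef_rot: [-0.544, 0.544, -0.454, 0.45]
wrist_force: [0.6, -0.1, -0.3]
finger_gap: 0.0855
```

>>> arm_command([
  [[0,0.008,0,0,0,0],[0,0.014,0,0,0,0],[0,0.015,0,0,0,0],[0,0.015,0,0,0,0],[0,0.012,0,0,0,0],[0,0,0,0,0,0]],
])

```text
t: 31.8
ee_pos: [0.4281, -0.317, 0.0225]
eef_rot: [-0.544, 0.544, -0.453, 0.45]
wrist_force: [-0.4, 0.4, 0.1]
finger_gap: 0.0859
```

```bash
python3 go.py p45 -.018
python3 - <<'E'
from h import *; from workcell import *
cm=camera_model('scene'); s=state(); e=s['ee_pos']
p,d=grab_frame('scene'); W=cloud(cm,d)
m=(d>0)&(W[...,2]>.05)&(np.hypot(W[...,0]-e[0],W[...,1]-e[1])<.08)
q=W[m]; print('TCP',e.round(4),'min z',np.sort(q[:,2])[[0,3,8]].round(3))
m=(d>0)&(W[...,2]>.036)&(W[...,2]<.05)&(np.hypot(W[...,0]-.431,W[...,1]+.317)<.03); q=W[m]; print(len(q),(q.min(0)+q.max(0))/2)
cv2.imwrite('pics/tip2.png',cv2.resize(p[110:200,170:270],None,fx=6,fy=6,interpolation=cv2.INTER_CUBIC))
E
```

```text
t 31.8 p [ 0.4281 -0.317   0.0225] f [-0.4  0.4  0.1] gap 0.0859
world d [ 0.0027 -0.0003 -0.0405] | in tool now [0.0009 0.0405 0.0027] | in goal tool [0.0008 0.0405 0.0026] | rotvec [ 0.003   0.0002 -0.0031] q [ 0.42  0.65  0.16  2.17 -0.28  0.34  1.  ]
TCP [ 0.4281 -0.317   0.0225] min z [0.069 0.072 0.073]
65 [ 0.43195658 -0.31348538  0.04241308]
```

View pics/tip2.png

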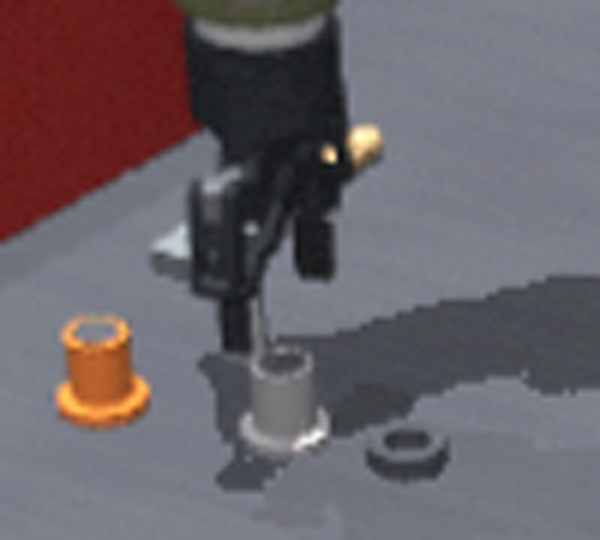

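Open tips sit 47 mm above the reported TCP, as expected, and straddle the pillar. I'll go down a further 40 mm.

>>> arm_command([
  [[0,0.008,0.001,0.003,0,-0.003],[0,0.01,0.001,0,0,0],[0,0.01,0,0,0,0],[0,0.008,0,0,0,0],[0,0,0,0,0,0]],
])

```text
t: 32.35
ee_pos: [0.4314, -0.3174, -0.0147]
eef_rot: [0.544, -0.544, 0.45, -0.453]
wrist_force: [-0.2, 0.5, -0.1]
finger_gap: 0.0858
```

```bash
python3 go.py p45 -.018
```

```text
t 32.35 p [ 0.4314 -0.3174 -0.0147] f [-0.2  0.5 -0.1] gap 0.0858
world d [-0.0006  0.0001 -0.0033] | in tool now [-0.0002  0.0033 -0.0006] | in goal tool [-0.0002  0.0033 -0.0006] | rotvec [-0.0026  0.0003  0.0023] q [ 0.45  0.71  0.12  2.19 -0.3   0.26  1.01]
```

>>> arm_command([
  [[0,0.002,0,-0.002,0,0.002],[0,0,0,0,0,0]],
])

```text
t: 32.55
ee_pos: [0.4312, -0.3174, -0.0172]
eef_rot: [0.544, -0.544, 0.452, -0.452]
wrist_force: [-0.2, -0.1, -0.6]
finger_gap: 0.0857
```

>>> arm_command([
  [[0,0,0,0,0,0],[0,0,0,0,0,0],[0,0,0,0,0,0],[0,0,0,0,0,0],[0,0,0,0,0,0],[0,0,0,0,0,0],[0,0,0,0,0,0],[0,0,0,0,0,0]],
], grip=1, grip_force=60)

```text
t: 33.35
ee_pos: [0.4312, -0.3175, -0.0161]
eef_rot: [0.544, -0.544, 0.452, -0.452]
wrist_force: [-0.6, -0.1, 0.1]
finger_gap: 0.0323
```

```bash
python3 go.py P1 .05
```

```text
t 33.35 p [ 0.4312 -0.3175 -0.0161] f [-0.6 -0.1  0.1] gap 0.0323
world d [0.2148 0.2027 0.0661] | in tool now [-0.1597 -0.066   0.2485] | in goal tool [-0.1597 -0.0661  0.2484] | rotvec [-0.0005 -0.0001  0.0002] q [ 0.45  0.71  0.12  2.18 -0.3   0.26  1.01]
```

>>> arm_command([
  [[0,-0.01,0,0,0,0],[0,-0.015,0,0,0,0],[0,-0.02,0,0,0,0],[0,-0.02,0,0,0,0],[0,0,0,0,0,0]],
])

```text
t: 33.85
ee_pos: [0.4304, -0.317, 0.0523]
eef_rot: [0.544, -0.544, 0.452, -0.451]
wrist_force: [-0.5, 0.1, -3.0]
finger_gap: 0.0323
```

```bash
python3 go.py P1 .05;python3 - <<'E'
from h import *; from workcell import *
p,d=grab_frame('scene')
cv2.imwrite('pics/tip3.png',cv2.resize(p[110:200,170:270],None,fx=6,fy=6,interpolation=cv2.INTER_CUBIC))
E
```

```text
t 33.85 p [ 0.4304 -0.317   0.0523] f [-0.5  0.1 -3. ] gap 0.0323
world d [ 0.2156  0.2022 -0.0023] | in tool now [-0.1592  0.0023  0.2491] | in goal tool [-0.1591  0.0023  0.2491] | rotvec [ 0.0009 -0.0004 -0.0014] q [ 0.4   0.6   0.19  2.16 -0.27  0.41  0.99]
```

View pics/tip3.png

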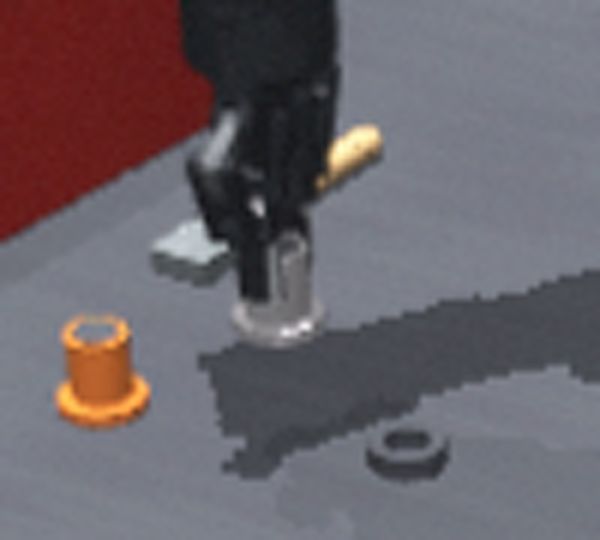

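Pillar_45 is held and upright this time, with its foot at crop (278,318). I'll carry it to plate 1.

>>> arm_command([
  [[-0.007,0,0.011,0.001,0,-0.001],[-0.014,0,0.022,0.002,0,0],[-0.014,0,0.022,0.002,0,0],[-0.014,0,0.022,0.002,0,0],[-0.014,0,0.022,0.002,0,0],[-0.014,0,0.022,0.002,0,0],[-0.014,0,0.022,0.002,0,0],[-0.014,0,0.022,0.002,0,0],[-0.014,0,0.022,0.002,0,0],[-0.014,0,0.022,0.002,0,0],[-0.012,0,0.018,0,0,0],[-0.006,0,0.01,0,0,0],[0,0,0,0,0,0],[0,0,0,0,0,0]],
])

```text
t: 35.3
ee_pos: [0.6416, -0.1016, 0.0374]
eef_rot: [0.549, -0.542, 0.453, -0.447]
wrist_force: [-0.3, -0.5, -2.4]
finger_gap: 0.0326
```

```bash
python3 go.py P1 .015
```

```text
t 35.3 p [ 0.6416 -0.1016  0.0374] f [-0.3 -0.5 -2.4] gap 0.0326
world d [ 0.0044 -0.0132 -0.0224] | in tool now [0.0141 0.0223 0.0017] | in goal tool [0.0138 0.0224 0.0019] | rotvec [-0.002   0.0054 -0.0127] q [-0.09  0.72  0.26  1.9  -0.35  0.57  0.6 ]
```

>>> arm_command([
  [[0.006,0.003,0.001,-0.001,0.003,-0.007],[0.005,0.006,0.001,-0.001,0.002,-0.005],[0.003,0.006,0,0,0,0],[0,0.004,0,0,0,0],[0,0,0,0,0,0],[0,0,0,0,0,0]],
])

```text
t: 35.9
ee_pos: [0.6431, -0.1212, 0.0161]
eef_rot: [-0.541, 0.544, -0.454, 0.453]
wrist_force: [-0.2, 0.5, -3.0]
finger_gap: 0.0322
```

```bash
python3 go.py P1 -.0053
```

```text
t 35.9 p [ 0.6431 -0.1212  0.0161] f [-0.2  0.5 -3. ] gap 0.0322
world d [ 0.0029  0.0064 -0.0214] | in tool now [-0.0058  0.0214  0.0041] | in goal tool [-0.0058  0.0214  0.004 ] | rotvec [ 0.0032 -0.0069  0.0015] q [-0.07  0.75  0.26  1.9  -0.35  0.53  0.61]
```

>>> arm_command([
  [[-0.003,0.004,0.002,0.003,-0.005,0.001],[-0.002,0.005,0.001,0,-0.001,0],[0,0.005,0,0,0,0],[0,0.002,0,0,0,0],[0,0,0,0,0,0],[0,0,0,0,0,0]],
])

```text
t: 36.5
ee_pos: [0.6455, -0.1144, -0.0012]
eef_rot: [0.544, -0.544, 0.451, -0.452]
wrist_force: [-0.2, -0.7, -2.5]
finger_gap: 0.0325
```

```bash
python3 go.py P1 -.0053
```

```text
t 36.5 p [ 0.6455 -0.1144 -0.0012] f [-0.2 -0.7 -2.5] gap 0.0325
world d [ 0.0005 -0.0004 -0.0041] | in tool now [0.0005 0.0041 0.0004] | in goal tool [0.0005 0.0041 0.0004] | rotvec [-0.0005  0.0007 -0.0001] q [-0.07  0.78  0.24  1.9  -0.36  0.5   0.61]
```

>>> arm_command([
  [[0.001,0.003,0,0,0.001,0],[0,0.002,0,0,0,0],[0,0.001,0,0,0,0]],
])

```text
t: 36.8
ee_pos: [0.646, -0.1156, -0.0051]
eef_rot: [0.544, -0.543, 0.452, -0.452]
wrist_force: [-3.8, 1.4, 12.3]
finger_gap: 0.0321
```

```bash
python3 go.py P1 -.0053
```

```text
t 36.8 p [ 0.646  -0.1156 -0.0051] f [-3.8  1.4 12.3] gap 0.0321
world d [-0.      0.0008 -0.0002] | in tool now [-0.0008  0.0002  0.0001] | in goal tool [-0.0008  0.0002  0.0001] | rotvec [-0.0017 -0.0008 -0.0006] q [-0.06  0.78  0.24  1.9  -0.36  0.49  0.62]
```

Seated. I'll release, retract and verify all of them.

>>> arm_command([
  [[0,0,0,0,0,0],[0,0,0,0,0,0],[0,0,0,0,0,0],[0,0,0,0,0,0],[0,0,0,0,0,0],[0,0,0,0,0,0],[0,0,0,0,0,0]],
], grip=0)

```text
t: 37.5
ee_pos: [0.6472, -0.1164, -0.0043]
eef_rot: [0.545, -0.543, 0.451, -0.453]
wrist_force: [-0.8, -0.4, -0.4]
finger_gap: 0.0855
```

>>> arm_command([
  [[0,-0.01,0,0,0,0],[0,-0.015,0,0,0,0],[0,-0.02,0,0,0,0],[0,-0.025,0,0,0,0],[0,-0.03,0,0,0,0],[0,-0.03,0,0,0,0],[0,-0.03,0,0,0,0],[0,-0.02,0,0,0,0],[0,0,0,0,0,0]],
])

```text
t: 38.4
ee_pos: [0.6462, -0.1172, 0.1924]
eef_rot: [0.545, -0.541, 0.45, -0.455]
wrist_force: [0.5, 0.4, -0.1]
finger_gap: 0.0854
```

>>> arm_command([
  [[0.02,0,-0.015,0,0,0],[0.03,0,-0.025,0,0,0],[0.03,0,-0.025,0,0,0],[0.03,0,-0.025,0,0,0],[0.03,0,-0.025,0,0,0],[0.03,0,-0.025,0,0,0],[0.03,0,-0.02,0,0,0],[0.03,0,-0.02,0,0,0],[0.02,0,-0.01,0,0,0],[0,0,0,0,0,0],[0,0,0,0,0,0]],
])

```text
t: 39.5
ee_pos: [0.4973, -0.4044, 0.1926]
eef_rot: [0.547, -0.541, 0.45, -0.454]
wrist_force: [0.6, 1.0, -0.3]
finger_gap: 0.0855
```

Run:
```python
from h import *; from workcell import *
P={45:(.646,-.1148),70:(.6283,-.0224),95:(.6132,.060),120:(.5953,.1549)}
for n in('top','scene'):
    p,d=grab_frame(n); cv2.imwrite(f'pics/f_{n}.png',p); W=cloud(camera_model(n),d)
    for h,(x,y) in P.items():
        z=h/1000+.011
        m=(d>0)&(W[...,2]>z-.008)&(W[...,2]<z+.01)&(np.hypot(W[...,0]-x,W[...,1]-y)<.035); q=W[m]
        c=(q.min(0)+q.max(0))/2; print(n,h,len(q),'z',np.percentile(q[:,2],80).round(4),'off mm',((c[:2]-[x,y])*1000).round(1))
    m=(d>0)&(W[...,2]>.026)&(W[...,2]<.04)&(np.hypot(W[...,0]-.45,W[...,1]-.0145)<.09); q=W[m]; print('corner',(q.min(0)+q.max(0))[:2]/2)
print(state()['ee_pos'],state()['t'])
i=cv2.imread('pics/f_scene.png'); cv2.imwrite('pics/f_crop.png',cv2.resize(i[120:290,160:460],None,fx=2.6,fy=2.6,interpolation=cv2.INTER_CUBIC))
```

```text
top 45 157 z 0.0572 off mm [1.  0.4]
top 70 165 z 0.0824 off mm [-1.2  1.6]
top 95 176 z 0.1076 off mm [0.5 1.8]
top 120 186 z 0.1327 off mm [-1.7 -0.4]
corner [0.44975988 0.01458005]
scene 45 102 z 0.0572 off mm [2.6 0.6]
scene 70 111 z 0.082 off mm [1.1 1.5]
scene 95 118 z 0.1068 off mm [1.7 1.5]
scene 120 127 z 0.1318 off mm [-0.2 -0.4]
corner [0.45094222 0.01465442]
[ 0.49787286 -0.40372895  0.19269514] 39.6
```

View pics/f_crop.png

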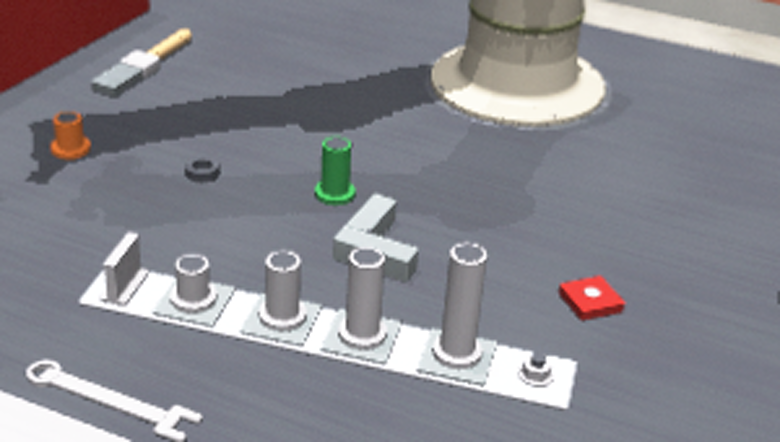

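View pics/f_top.png

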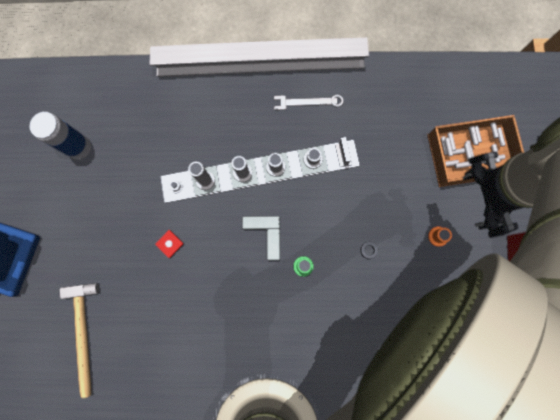

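All four pillars stand in height order from the stop, offsets are 3 mm or less, the corner piece hasn't moved, and the gripper is clear. Handing in.

```bash
python3 -c "
from workcell import *
s=state();print(s['wrist_force'],abs(s['qd']).max());print(close_job());print(state()['t'])"
```

```text
[0.18639528 0.41689446 0.37978732] 0.01427719208354363
the job is handed in; nothing more can be done
None
the job is handed in; nothing more can be done
```

I stood all four pillars upright on the plates, 45, 70, 95 and 120 mm counted from the end stop, and handed the job in at about 40 s of the 99 s allowed.

**Last checks:** the top and scene cameras both put each pillar within 3 mm of its plate centre (12 mm allowed), with top heights within 2 mm of those expected for a foot on its plate. The corner piece measured within about 2 mm of its first position. The orange and green look-alikes were not touched. The gripper was clear of everything, with no load on the wrist.

**What failed or disagreed:**
- **Missed grasp:** my first grasp of pillar_45 shut on nothing, just above it, without disturbing it. The real fingertips sit about 35 mm higher than the reported tool position. I allowed for that and the second grasp held.
- **Shallow grips:** for the same reason, the grips on the 70 and 95 mm pillars looked shallow in the pictures, and the 120 mm one was probably the same. All three still held and were placed without trouble.
- **Camera difference:** the two cameras disagreed by up to about 2 mm in x, which matches their stated calibration.

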